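# Show the tamper's face to the inspection camera

## Task

Set the dimmer of the inspection light: turn its knob clockwise until the white pointer stands at the one long mark, and let go of it. Then take the tamper out of its station by the handle and hold it up to the inspection camera in the air, its round steel face turned square to the lens, centred in front of it and 13 cm away, and finish while still holding it steady there. Do not touch the camera, and leave the leveller, the dosing cup and the scoop where they are.

Things in the scene. Friction and masses are not known exactly. Their poses are not given: they have to be found in the camera images.
- dimmer: fixed grey control box, 116 x 116 mm, 34 mm high, with nine black tick marks in an arc round a black knob on its top. Origin: centre of the underside; z up. The knob's vertical axis passes through the origin. In some starts the box stands on the robot's left, in others on its right.
- dial_knob (a joint): angle of the dimmer's black knob in rad, growing as it turns clockwise seen from above, 0 to 4.19 (ticks every 0.524); the long mark is at 2.618. It starts 0.4 to 1.4 short of that, turns with light friction (0.04 N m) and stays where it is left. At angle q the pointer stands at (2.094 - q) from the box's x axis, counter-clockwise from above.
- dial_pointer (a point): top edge of the knob bar's marked end, 22 mm from the knob's axis, 65 mm above the worktop. The knob is a disc of 50 mm diameter, 6 mm thick, on top of the box, and on it an upright grip bar, 44 mm long, 12 mm wide, 25 mm high, with parallel flat sides, centred on the axis. Its end here bears the white pointer line.
- long_mark (a point): outer end of the one long, thick tick mark on the box's top, 52 mm from the knob's axis, 34 mm above the worktop. The other eight ticks are short and thin.
- station: fixed black slab, 90 x 176 mm, 16 mm high, with two round pockets of 65 mm diameter and 10 mm depth, 84 mm apart along its y axis, one holding the tamper and the other the leveller. Origin: centre of the underside. It stands on the side of the robot where the dimmer is not.
- tamper: loose coffee tamper, 91 mm high, about 0.3 kg: flat round steel base of 58 mm diameter, 18 mm thick, and a brown turned-wood handle, round, 22 mm in diameter at 30 mm above the face, widening to 40 mm at 68 to 80 mm, domed on top. Origin: centre of the steel face (its underside); z runs up along the handle. It starts upright, face 6 mm above the worktop in a station pocket.
- leveller: loose steel coffee leveller, a disc of 60 mm diameter and 34 mm height, in the other pocket of the station; a bystander. Origin: centre of the underside.
- camera: fixed inspection camera on a round dark foot of 92 mm diameter, about 130 mm high in all, at the middle of the worktop. Its head, with a flat light ring of 68 mm diameter round the lens, looks up and towards the robot's side: towards the stand's own -x, 55 degrees above the horizontal. Origin: centre of the foot's underside; z up.
- lens (a point): centre of the camera's front glass, about 0.10 m above the worktop. z points out of the lens along its line of sight.
- view_point (a point): point on the lens's line of sight 130 mm in front of the glass, about 0.21 m above the worktop, where the centre of the tamper's steel face belongs. z points away from the camera, so a tamper held right has its own z along this z (leaning 35 degrees from upright, handle end towards the robot's side, face to the camera).
- dosing_cup: loose steel cup, 59 mm diameter, 52 mm high; a bystander. Origin: centre of the underside.
- bean_scoop: loose steel scoop, 135 mm long, lying down; a bystander. Origin: centre of the underside.
Things that resemble listed ones, but are neither listed nor needed, are in the scene too. Leave any purple look-alike of the tamper alone.

How it is judged:
By the outcome, as a careful person would: the job done as asked, in the order asked, and still so for the second after the job is handed in, while the arm keeps its last pose, push and grip.
It also fails if it takes over 51 s, if anything falls off the work surface, if the arm or the gripper's body presses on something with over 40 N, if the wrist force passes 120 N, or if a joint passes its speed limit or range.

## Robot

A 7-joint arm with a two-finger parallel gripper is mounted at the origin on a cart in front of the work surface, level with it; the furniture and walls round the work are solid. World frame = base frame: x ahead of the robot, y to its left, z up, the work surface at z = 0. Lengths are in mm, angles in rad, forces in N, time in s.
With the tool pointing down it reaches from about 400 to 875 mm from the base axis. Payload 4.4 kg.
Tool frame: the origin (TCP) lies at the very end of the fingers, on their centre line; the grasp point (between the pads) lies 19 mm behind it; z points along the fingers, y is the line along which they close (so a half turn about z gives the same grasp; the last joint's range is limited). The gripper opens to 85 mm and grips with 20 to 120 N. Pads are 22 mm wide; open, the fingers measure 114 mm over their backs; the gripper's body (76 mm by 85 mm) begins 54 mm behind the grasp point. The pads swing forward as they close: fully open they stand 13 mm farther back than shut.
Start: joints at [-1.361, 0.628, 0.038, 1.517, -0.027, 0.996, -0.02], TCP at [176.981, 625.456, 231.313] pointing down, gripper open.
Joint ranges: [-3.06, 3.06], [-0.37, 2.12], [-1.25, 1.32], [0.18, 2.47], [-1.1, 4.24], [0.23, 1.98], [-2.94, 2.94]. Speed limits (rad/s): [2.57, 2.57, 3.14, 3.14, 3.14, 3.14, 3.14].

## Interface

Orientations are given as [roll, pitch, yaw] about the fixed x, y, z axes, in that order (R = Rz(yaw) Ry(pitch) Rx(roll)).
In Python, from cell import ctrl gives the robot as it stands.
- The arm moves only by the tool jog_arm, never from a script. Its argument "plan" is a list of rows, each an object of numbers: "tx", "ty", "tz": the shift along the tool's x, y, z as a fraction of full scale; "wx", "wy", "wz": the turn, a rotation vector about the tool's x, y, z as a fraction of full scale; "claw": the closure, from 0 (fully open) to 1 (shut). In form: [{"tx": .., "ty": .., "tz": .., "wx": .., "wy": .., "wz": .., "claw": ..}, ...]. A call has 1 to 12 rows; each row is the pose to reach, as a shift and turn from the pose commanded when the call began, along the tool's axes at that moment; what a row does not reach only later rows make up. Full scale, the value 1, is 300 mm for a shift and 90 degrees for a turn. A row lasts 1/10 s, in which the tool goes at most 50 mm and 8.59 degrees, less where a joint would pass 70% of its speed; a pose out of reach is approached as far as the arm can. A call with a number of a shift or a turn outside -1 to 1 is refused whole. A call with a gripper value outside its range is refused whole. The fingers move at their own pace and stop on an object; the grip force is fixed at half the most. Time passes only in rows, so rows that repeat a pose let the fingers close. It gives the time, the measured TCP pose, the force, the opening and the grip force at its end, in the units of the state.
- ctrl.read_state(): the state, without advancing time (a new reading comes with each control period).
- ctrl.get_image(name): name is "side" or "top"; returns a dict with "img" (400x640x3 uint8, red, green, blue), "depth" (400x640 float32, mm along the optical axis (not along the pixel's ray), 0 where there is no reading), "fx", "fy", "cx", "cy" (pixels), "position" and "orientation" of the camera in the world. Camera axes: x right, y down, z forward; pixel columns grow to the right and rows downward; lengths in mm; the calibration is good to about 2 mm. A picture is of the moment at which its call begins.
- ctrl.finish_job(): hands the job in; it is judged then, once.
Trained networks look in a picture, given as the dict that the camera call returned (one of the last four; its "shot" number tells which), for a name from the list of things; names that differ only in an ending like _2 or _b are one class to them, and where a whole thing is asked for, a point or a joint stands for the part that bears it (a point fixed in the world has none). Each returns a list of dicts, best first, with "score" (0 to 1); they miss things now and then, are a little off and sometimes report something else, mostly with a low value. They report only what shows in the picture. A call takes as long as a camera call. They do not tell look-alikes from the thing itself.
- ctrl.trace(picture, thing): "pixels" (400x640 bool, what is visible of it) and "extent" ([centre column, centre row, width, height] in pixels, round what is visible of it).
The state is a dict: "clock": time; "qpos": joint angles; "qd": joint speeds; "tau": joint torques, N m; "eef_pos": TCP position; "tool_rot": TCP orientation; "force": force on the tool from outside, world axes, zero at the start; "torque": the same for the moment, N m; "width": finger opening in mm; "gripper_force": force on a finger pad.
Only numpy, scipy, OpenCV 4.12 (cv2) and the standard library are available. Lean on these libraries where they do the work, as an engineer would, in place of code of your own. Each camera call takes 0.05 s, during which the arm holds its last target. There are 200 camera calls.

## Working session

There is one attempt and no reset: what is moved stays moved. The work goes in short steps, Python scripts to look and compute and a tool call to move; the robot and the scene stay as the last step left them, time stands still between calls to the robot, and variables do not carry over. Pictures are saved under pics/ and viewed, at most 10 in all, crops included, and the job is handed in when it is done.

Besides the shell and the picture viewer there is one more tool, called after "Emit:" as name(argument=value, ...), one argument or row to a line, values as JSON. jog_arm: Moves the arm, as the interface text tells. Shift numbers are shares of 300 mm and turn numbers shares of 90 degrees, none past 1 either way. Its arguments: {"type":"object","properties":{"plan":{"type":"array"}},"required":["plan"]}

```bash
mkdir -p pics; ls; python3 - <<'E'
from cell import ctrl
import cv2
s=ctrl.read_state(); print(s)
for n in("side","top"):
    p=ctrl.get_image(n); print(n,p["fx"],p["fy"],p["cx"],p["cy"],p["position"],p["orientation"])
    cv2.imwrite(f"pics/{n}0.png",p["img"][:,:,::-1])
    for t in("dimmer","dial_knob","station","tamper","leveller","camera","dosing_cup","bean_scoop"):
        print(t,[(round(d["score"],2),[round(float(v)) for v in d["extent"]]) for d in ctrl.trace(p,t)])
E
```

```text
pics
{'clock': 0.0, 'qpos': array([-1.36080719,  0.62934632,  0.03844029,  1.5183828 , -0.02701348,
        0.99627105, -0.01997414]), 'qd': array([ 2.90131441e-04, -8.97144622e-05, -8.59547222e-04, -5.39348293e-04,
        8.75899448e-04, -1.35746445e-03,  3.94080481e-04]), 'tau': array([-3.22351871e-04, -5.63394642e+01,  1.22665353e+00, -1.93444330e+01,
        1.10464194e-02,  1.03671962e-02,  9.26636432e-06]), 'eef_pos': array([176.79677343, 624.84543487, 230.38418363]), 'tool_rot': array([-3.13970302e+00,  1.28087340e-05,  2.86582306e+00]), 'force': array([-0.36153641, -0.13052948, -0.03216974]), 'torque': array([ 0.02032652, -0.00116482,  0.00078486]), 'gripper_force': 0.0, 'width': 85.36634656960237}
side 390.0505300547949 390.0505300547949 325.45463388749425 206.94905349188443 [  68.089047   -716.46217161  983.7200095 ] [-2.3128522  -0.00706184 -0.56698487]
dimmer [(0.82, [265, 224, 45, 38]), (0.49, [371, 324, 54, 66])]
dial_knob [(0.59, [268, 216, 16, 18])]
station [(0.74, [369, 323, 55, 65])]
tamper [(0.75, [320, 284, 19, 29]), (0.56, [293, 260, 18, 31])]
leveller [(0.86, [362, 308, 27, 21])]
camera [(0.96, [345, 222, 25, 40])]
dosing_cup [(0.58, [329, 181, 15, 23])]
bean_scoop [(0.65, [314, 175, 29, 16])]
top 449.3116912542936 449.3116912542936 326.6609919098801 201.5853058265096 [ 389.89014011   31.70895931 1512.25085013] [-3.00848771  0.01250361 -1.54308153]
dimmer []
dial_knob [(0.67, [277, 251, 13, 17])]
station [(0.55, [430, 237, 53, 39])]
tamper [(0.79, [443, 236, 23, 19]), (0.6, [341, 255, 20, 15]), (0.51, [380, 248, 21, 17])]
leveller [(0.72, [419, 232, 20, 19])]
camera [(0.79, [333, 188, 32, 26]), (0.42, [443, 236, 20, 15])]
dosing_cup [(0.67, [267, 159, 16, 19])]
bean_scoop [(0.53, [238, 168, 14, 38]), (0.43, [430, 236, 54, 40])]
```

```bash
python3 - <<'E'
import cv2,numpy as np
s=cv2.imread("pics/side0.png");t=cv2.imread("pics/top0.png")
cv2.imwrite("pics/s1.png",cv2.resize(s[140:380,220:420],None,fx=2.5,fy=2.5,interpolation=cv2.INTER_CUBIC))
cv2.imwrite("pics/t1.png",cv2.resize(t[130:290,210:480],None,fx=2.9,fy=2.9,interpolation=cv2.INTER_CUBIC))
E
```

```text
(no output)
```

View pics/s1.png

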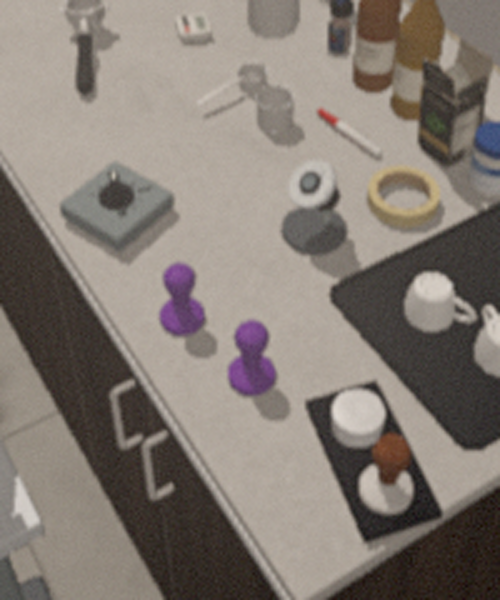

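View pics/t1.png

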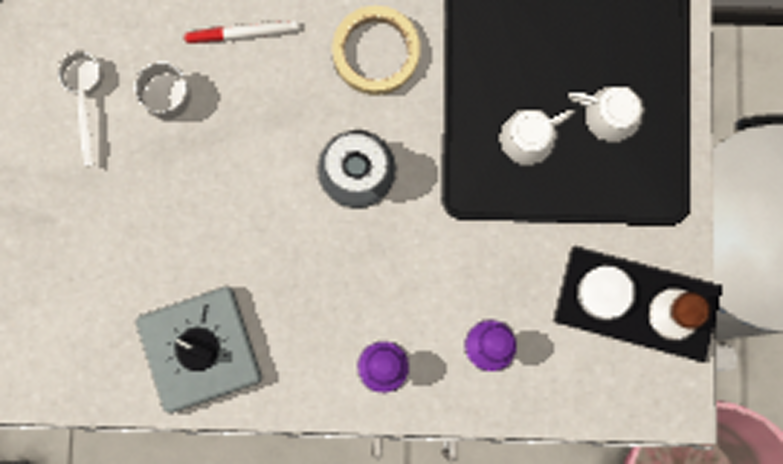

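The side and top views show the dimmer on the left, with its box at top pixel (277,250) and the pointer at upper left. The long mark points up at about (281,238). Three things look like tampers. The two purple ones at top (341,255) and (380,248) are look-alikes. The one at (445,237), with a brown handle and steel base in the station, is the real one. Next I'll measure.

```bash
cat > h.py <<'E'
import numpy as np,cv2
from scipy.spatial.transform import Rotation as R
def rot(e): return R.from_euler("xyz",e).as_matrix()
def cloud(p):
    v,u=np.mgrid[:400,:640]; d=p["depth"]
    P=np.stack([(u-p["cx"])/p["fx"]*d,(v-p["cy"])/p["fy"]*d,d],-1)
    W=P@rot(p["orientation"]).T+p["position"]; W[d<=0]=np.nan
    return W
def pix2plane(p,uv,z):
    uv=np.atleast_2d(uv).astype(float)
    r=np.c_[(uv[:,0]-p["cx"])/p["fx"],(uv[:,1]-p["cy"])/p["fy"],np.ones(len(uv))]@rot(p["orientation"]).T
    return p["position"]+r*((z-p["position"][2])/r[:,2])[:,None]
def proj(p,X):
    c=(np.atleast_2d(X)-p["position"])@rot(p["orientation"])
    return np.c_[c[:,0]/c[:,2]*p["fx"]+p["cx"],c[:,1]/c[:,2]*p["fy"]+p["cy"]]
E
python3 - <<'E'
from cell import ctrl
from h import *
np.set_printoptions(precision=1,suppress=True)
ps={n:ctrl.get_image(n) for n in("top","side")}
import pickle; pickle.dump(ps,open("p0.pkl","wb"))
for n,p in ps.items():
    W=cloud(p); z=W[...,2]; print(n,"table z",np.nanmedian(z[150:160,300:320]) )
    for name,(cx,cy),r,(a,b) in (("box",(465,185),90,(26,39)),("station",(500,-315),110,(8,22)),("handle",(500,-370),70,(70,105)),("levtop",(500,-300),70,(36,46)),("foot",(650,10),70,(6,40)),("ring",(650,10),75,(70,150))):
        # rough area by fixed windows in top; refined by centre
        m=(abs(W[...,0]-cx)<r)&(abs(W[...,1]-cy)<r)&(z>a)&(z<b)
        q=W[m]
        if len(q)<5: print(name,len(q)); continue
        print(name,len(q),"min",q.min(0),"max",q.max(0),"mean",q.mean(0),"rect",cv2.minAreaRect(q[:,:2].astype(np.float32)))
p=ps["top"]
for n,uv,z in(("box",(277,250),34),("pt",(210+178/2.9,130+343/2.9),65),("longmark",(210+205/2.9,130+312/2.9),34),("tamp",(442,237),24),("lev",(419,231),40),("foot",(333,189),20),("lens",(332.5,187),100)):
    print(n,pix2plane(p,uv,z))
E
```

```text
top table z 0.05498885894553496
box 912 min [375.  140.6  26.2] max [493.1 274.8  39. ] mean [428.5 208.7  33.6] rect ((423.3865051269531, 211.96282958984375), (115.92770385742188, 115.48359680175781), 20.629751205444336)
station 1055 min [ 399.1 -382.4    8. ] max [ 609.8 -205.9   22. ] mean [ 502.1 -292.8   15.6] rect ((504.7376708984375, -294.28497314453125), (210.71937561035156, 176.28619384765625), 0.20593217015266418)
handle 135 min [ 458.4 -350.7   73.2] max [ 496.4 -309.8  104. ] mean [ 478.  -327.6   93. ] rect ((477.6893310546875, -328.7456970214844), (39.317073822021484, 37.247806549072266), 43.75492858886719)
levtop 193 min [ 471.1 -277.7   36.1] max [ 527.2 -232.    45.8] mean [ 500.7 -252.2   40.6] rect ((499.1494140625, -254.86309814453125), (45.66330337524414, 56.04949951171875), 89.89037322998047)
foot 239 min [580.3 -59.2   6. ] max [717.6  79.9  20.3] mean [627.   26.1  10.7] rect ((648.7831420898438, 9.719429016113281), (139.6454315185547, 136.74246215820312), 88.74381256103516)
ring 341 min [602.4   6.8  71.5] max [669.9  71.3 120.7] mean [631.3  38.3  99.8] rect
[... 789 characters left out ...]
ean [ 497.3 -255.4   41. ] rect ((497.6918029785156, -285.7236328125), (110.94136810302734, 58.2945556640625), 87.91194915771484)
foot 397 min [586.3 -58.8   6.1] max [719.9  78.   38. ] mean [634.   30.3  13.3] rect ((641.1943969726562, 4.443634033203125), (137.97427368164062, 128.41244506835938), 71.5006332397461)
ring 298 min [601.    3.3  70.2] max [670.6  71.7 120.4] mean [630.2  33.9  99.1] rect ((630.4291381835938, 36.82561492919922), (59.36794662475586, 63.970619201660156), 38.53385925292969)
box [[423.  213.9  34. ]]
pt [[427.3 228.4  65. ]]
longmark [[463.9 203.5  34. ]]
tamp [[ 480.7 -327.6   24. ]]
lev [[ 497.3 -248.9   40. ]]
foot [[632.4  35.8  20. ]]
lens [[625.8  37.3 100. ]]
```

```bash
cat >> h.py <<'E'
from scipy.optimize import least_squares
def ringfit(ps):
    Q=[]
    for p in ps:
        W=cloud(p); i=p["img"].astype(int)
        m=(np.hypot(W[...,0]-632,W[...,1]-36)<60)&(W[...,2]>60)&(i.min(-1)>150)
        Q.append(W[m])
    return Q
E
python3 - <<'E'
from h import *
import pickle
np.set_printoptions(precision=2,suppress=True)
ps=pickle.load(open("p0.pkl","rb"))
Q=ringfit(ps.values())
for q in Q+[np.vstack(Q)]:
    c=np.median(q,0)
    for _ in range(4):
        U,s,V=np.linalg.svd(q-q.mean(0),full_matrices=False); n=V[2]*np.sign(V[2][2])
        d=(q-q.mean(0))@n; q=q[abs(d)<2.5*d.std()+.3]
    e=(q-q.mean(0))@V[:2].T
    (cx,cy),r=cv2.minEnclosingCircle(e.astype(np.float32))
    print(len(q),"mean",q.mean(0),"circ",q.mean(0)+np.array([cx,cy])@V[:2],r,"n",n,"elev",np.degrees(np.arcsin(n[2])),"az",np.degrees(np.arctan2(n[1],n[0])),"std",d.std())
for n,p in ps.items():
    W=cloud(p); i=p["img"].astype(int)
    m=(np.hypot(W[...,0]-632,W[...,1]-36)<60)&(W[...,2]>5)&(W[...,2]<25)
    q=W[m]; f=least_squares(lambda a:np.minimum(np.hypot(q[:,0]-a[0],q[:,1]-a[1])-46,60).clip(0),[632,36]) if 0 else None
    print(n,"foot",len(q),cv2.minEnclosingCircle(q[:,:2].astype(np.float32)),q[:,2].max())
    # handle + knob
    m=(np.hypot(W[...,0]-478,W[...,1]+330)<40)&(W[...,2]>65)
    print("handle",cv2.minEnclosingCircle(W[m][:,:2].astype(np.float32)),W[m][:,2].max())
    m=(np.hypot(W[...,0]-478,W[...,1]+330)<32)&(W[...,2]>20)&(W[...,2]<28); print("base",m.sum(),cv2.minEnclosingCircle(W[m][:,:2].astype(np.float32)))
    m=(np.hypot(W[...,0]-423,W[...,1]-211)<27)
    w=m&(i.min(-1)>110); k=m&(W[...,2]>50)
    print("knob top",k.sum(),W[k].mean(0),cv2.minAreaRect(W[k][:,:2].astype(np.float32)),"white",w.sum(),W[w])
p=ps["top"];u,v=proj(p,[423,211,50])[0].astype(int)
a=p["img"][v-22:v+22,u-22:u+22]
p=ps["side"];u,v=proj(p,[423,211,50])[0].astype(int)
b=p["img"][v-22:v+22,u-22:u+22]
cv2.imwrite("pics/k1.png",cv2.resize(np.hstack([a,b])[:,:,::-1],None,fx=9,fy=9,interpolation=cv2.INTER_CUBIC))
u,v=proj(ps["side"],[478,-330,50])[0].astype(int); cv2.imwrite("pics/tm.png",cv2.resize(ps["side"]["img"][v-40:v+40,u-50:u+50,::-1],None,fx=6,fy=6))
E
```

```text
237 mean [630.87  38.77  99.62] circ [629.31  37.75  98.56] 34.75787353515625 n [-0.58  0.04  0.81] elev 54.467425214016004 az 175.8461256294781 std 2.6119103181253513
188 mean [629.16  36.51 100.36] circ [628.54  37.76  99.87] 34.03542709350586 n [-0.57  0.04  0.82] elev 55.40271519282731 az 175.70695097955593 std 2.1736367147803777
421 mean [630.04  37.76  99.98] circ [628.91  37.88  99.18] 34.74848937988281 n [-0.57  0.05  0.82] elev 54.91445241396594 az 175.4734254051896 std 2.4780899824918032
top foot 229 ((631.138427734375, 33.04430389404297), 57.10539627075195) 20.339615857461695
handle ((479.0943603515625, -330.1726379394531), 20.667509078979492) 103.9955606244489
base 54 ((479.50799560546875, -328.0965270996094), 26.93319320678711)
knob top 55 [423.43 212.29  64.29] ((423.476806640625, 212.7723388671875), (44.85787582397461, 11.997077941894531), 68.648681640625) white 22 [[448.88 217.85  37.75]
 [449.01 214.69  36.79]
 [449.29 211.99  32.05]
 [449.35 208.62  32.7 ]
 [446.38 198.71  31.8 ]
 [440.12 192.22  28.54]
 [431.42 233.75  59.77]
 [431.24 229.26  68.95]
 [428.31 226.73
[... 446 characters left out ...]
.3322448730469), 20.417030334472656) 101.07802852148086
base 149 ((476.7567443847656, -331.876953125), 27.595481872558594)
knob top 42 [420.22 205.94  64.21] ((421.0031433105469, 208.37635803222656), (44.68639373779297, 11.642829895019531), 68.5273666381836) white 18 [[426.6  229.9   68.85]
 [429.46 227.9   69.02]
 [431.79 224.53  70.51]
 [426.27 230.31  63.98]
 [427.7  224.55  67.8 ]
 [430.92 223.5   67.05]
 [423.18 223.42  66.22]
 [425.13 219.08  68.69]
 [428.92 219.55  66.44]
 [423.01 214.77  68.45]
 [414.35 234.35  42.86]
 [446.11 198.22  36.73]
 [443.38 193.66  32.19]
 [396.47 215.    34.05]
 [437.17 188.56  34.82]
 [398.64 203.99  32.44]
 [404.42 191.85  34.78]
 [407.49 190.47  34.32]]
```

View pics/k1.png

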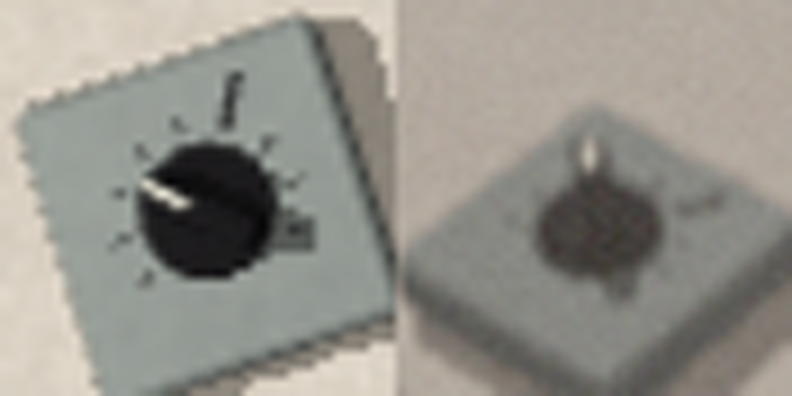

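View pics/tm.png

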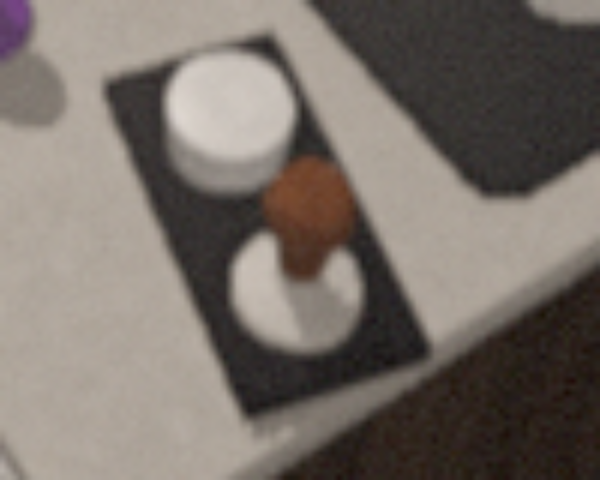

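The enlarged crops confirm two things. The bar points at world azimuth 68.6° and the long mark at −9.5°, so the knob has to turn 78° clockwise. The brown-handled steel tamper sits in the station's right pocket, beside the white leveller.

```bash
cat >> h.py <<'E'
def go(pos,Rt,s,cmd=None):
    "row numbers from commanded pose (cmd=(pos,R)) or measured to target"
    p0,R0=cmd if cmd else (s["eef_pos"],rot(s["tool_rot"]))
    t=R0.T@(np.array(pos)-p0)/300; w=R.from_matrix(R0.T@Rt).as_rotvec()/(np.pi/2)
    return np.round(t,4),np.round(w,4)
def down(yaw): return rot([np.pi,0,np.radians(yaw)])
E
python3 - <<'E'
from cell import ctrl
from h import *
s=ctrl.read_state(); c=(np.array([176.98,625.46,231.31]),rot(s["tool_rot"]))
print(go([422.5,211,130],down(248.6),s,c))
E
```

```text
(array([-1.1637, -1.1065,  0.3376]), array([ 1.000e-04,  0.000e+00, -9.378e-01]))
```

Emit:
jog_arm(
  plan=[
    {"tx": -0.7, "ty": -0.7, "tz": 0.1, "wz": -0.938, "claw": 0},
    {"tx": -0.7, "ty": -0.7, "tz": 0.1, "wz": -0.938, "claw": 0},
    {"tx": -0.7, "ty": -0.7, "tz": 0.1, "wz": -0.938, "claw": 0},
    {"tx": -0.7, "ty": -0.7, "tz": 0.1, "wz": -0.938, "claw": 0},
    {"tx": -0.7, "ty": -0.7, "tz": 0.1, "wz": -0.938, "claw": 0},
    {"tx": -0.7, "ty": -0.7, "tz": 0.1, "wz": -0.938, "claw": 0},
    {"tx": -0.7, "ty": -0.7, "tz": 0.1, "wz": -0.938, "claw": 0},
    {"tx": -0.7, "ty": -0.7, "tz": 0.1, "wz": -0.938, "claw": 0},
    {"tx": -0.7, "ty": -0.7, "tz": 0.1, "wz": -0.938, "claw": 0},
    {"tx": -0.7, "ty": -0.7, "tz": 0.1, "wz": -0.938, "claw": 0},
    {"tx": -0.7, "ty": -0.7, "tz": 0.1, "wz": -0.938, "claw": 0},
    {"tx": -0.7, "ty": -0.7, "tz": 0.1, "wz": -0.938, "claw": 0},
  ],
)

```text
invalid input at $.plan[0]: expected keys tx, ty, tz, wx, wy, wz, claw
```

```bash
python3 - <<'E'
from cell import ctrl
from h import *
s=ctrl.read_state(); print(s["eef_pos"],np.degrees(s["tool_rot"]),s["qpos"])
print(go([422.5,211,110],down(248.6),s)); print(go([422.5,211,43.5],down(248.6),s))
E
```

```text
[176.9665292  625.4755737  231.33354529] [ 1.79996301e+02 -2.97331906e-03  1.64196884e+02] [-1.36082023  0.62837378  0.0384969   1.5173901  -0.02701322  0.99628135
 -0.02001085]
(array([-1.1638, -1.1065,  0.4043]), array([ 1.000e-04,  0.000e+00, -9.378e-01]))
(array([-1.1638, -1.1065,  0.626 ]), array([ 1.000e-04,  0.000e+00, -9.378e-01]))
```

Emit:
jog_arm(
  plan=[
    {"tx": -0.7, "ty": -0.7, "tz": 0.1, "wx": 0, "wy": 0, "wz": -0.938, "claw": 0},
    {"tx": -0.7, "ty": -0.7, "tz": 0.1, "wx": 0, "wy": 0, "wz": -0.938, "claw": 0},
    {"tx": -0.7, "ty": -0.7, "tz": 0.1, "wx": 0, "wy": 0, "wz": -0.938, "claw": 0},
    {"tx": -0.7, "ty": -0.7, "tz": 0.1, "wx": 0, "wy": 0, "wz": -0.938, "claw": 0},
    {"tx": -0.7, "ty": -0.7, "tz": 0.1, "wx": 0, "wy": 0, "wz": -0.938, "claw": 0},
    {"tx": -0.7, "ty": -0.7, "tz": 0.1, "wx": 0, "wy": 0, "wz": -0.938, "claw": 0},
    {"tx": -0.7, "ty": -0.7, "tz": 0.1, "wx": 0, "wy": 0, "wz": -0.938, "claw": 0},
    {"tx": -0.7, "ty": -0.7, "tz": 0.1, "wx": 0, "wy": 0, "wz": -0.938, "claw": 0},
    {"tx": -0.7, "ty": -0.7, "tz": 0.1, "wx": 0, "wy": 0, "wz": -0.938, "claw": 0},
    {"tx": -0.7, "ty": -0.7, "tz": 0.1, "wx": 0, "wy": 0, "wz": -0.938, "claw": 0},
    {"tx": -0.7, "ty": -0.7, "tz": 0.1, "wx": 0, "wy": 0, "wz": -0.938, "claw": 0},
    {"tx": -0.7, "ty": -0.7, "tz": 0.1, "wx": 0, "wy": 0, "wz": -0.938, "claw": 0},
  ],
)

```text
clock: 2.2
eef_pos: [322.0, 366.2, 201.4]
tool_rot: [3.142, 0.0, -1.947]
force: [-0.7, -0.4, 0.8]
width: 85.1
gripper_force: 0.0
```

```bash
python3 - <<'E'
from cell import ctrl
from h import *
s=ctrl.read_state(); print(s["clock"],s["eef_pos"],np.degrees(s["tool_rot"]),s["qpos"])
print(go([422.5,211,110],down(248.6),s)); print(go([422.5,211,43.5],down(248.6),s))
E
```

```text
2.2 [322.01691067 366.16481001 201.36828481] [ 1.79997290e+02  1.06809114e-02 -1.11571436e+02] [-0.64045457  0.46123695 -0.37487196  1.98648635  0.24484081  0.73679416
  1.60291879]
(array([ 0.3579, -0.5017,  0.3045]), array([ 0.    ,  0.0001, -0.0019]))
(array([ 0.3579, -0.5017,  0.5261]), array([ 0.    ,  0.0001, -0.0019]))
```

Emit:
jog_arm(
  plan=[
    {"tx": 0.358, "ty": -0.502, "tz": 0.3, "wx": 0, "wy": 0, "wz": 0, "claw": 0},
    {"tx": 0.358, "ty": -0.502, "tz": 0.3, "wx": 0, "wy": 0, "wz": 0, "claw": 0},
    {"tx": 0.358, "ty": -0.502, "tz": 0.3, "wx": 0, "wy": 0, "wz": 0, "claw": 0},
    {"tx": 0.358, "ty": -0.502, "tz": 0.3, "wx": 0, "wy": 0, "wz": 0, "claw": 0},
    {"tx": 0.358, "ty": -0.502, "tz": 0.3, "wx": 0, "wy": 0, "wz": 0, "claw": 0},
    {"tx": 0.358, "ty": -0.502, "tz": 0.3, "wx": 0, "wy": 0, "wz": 0, "claw": 0},
    {"tx": 0.358, "ty": -0.502, "tz": 0.36, "wx": 0, "wy": 0, "wz": 0, "claw": 0},
    {"tx": 0.358, "ty": -0.502, "tz": 0.42, "wx": 0, "wy": 0, "wz": 0, "claw": 0},
    {"tx": 0.358, "ty": -0.502, "tz": 0.48, "wx": 0, "wy": 0, "wz": 0, "claw": 0},
    {"tx": 0.358, "ty": -0.502, "tz": 0.526, "wx": 0, "wy": 0, "wz": 0, "claw": 0},
    {"tx": 0.358, "ty": -0.502, "tz": 0.526, "wx": 0, "wy": 0, "wz": 0, "claw": 0},
    {"tx": 0.358, "ty": -0.502, "tz": 0.526, "wx": 0, "wy": 0, "wz": 0, "claw": 0},
  ],
)

```text
clock: 3.4
eef_pos: [422.6, 213.1, 44.2]
tool_rot: [-3.141, 0.001, -1.942]
force: [0.5, 0.7, 0.2]
width: 85.8
gripper_force: 0.0
```

Emit:
jog_arm(
  plan=[
    {"tx": 0, "ty": 0, "tz": 0, "wx": 0, "wy": 0, "wz": 0, "claw": 0.5},
    {"tx": 0, "ty": 0, "tz": 0, "wx": 0, "wy": 0, "wz": 0, "claw": 0.7},
    {"tx": 0, "ty": 0, "tz": 0, "wx": 0, "wy": 0, "wz": 0, "claw": 0.8},
    {"tx": 0, "ty": 0, "tz": 0, "wx": 0, "wy": 0, "wz": 0, "claw": 1},
    {"tx": 0, "ty": 0, "tz": 0, "wx": 0, "wy": 0, "wz": 0, "claw": 1},
    {"tx": 0, "ty": 0, "tz": 0, "wx": 0, "wy": 0, "wz": 0, "claw": 1},
    {"tx": 0, "ty": 0, "tz": 0, "wx": 0, "wy": 0, "wz": 0, "claw": 1},
    {"tx": 0, "ty": 0, "tz": 0, "wx": 0, "wy": 0, "wz": 0, "claw": 1},
  ],
)

```text
clock: 4.2
eef_pos: [422.4, 211.5, 43.9]
tool_rot: [3.141, -0.0, -1.944]
force: [-2.3, -0.3, 6.1]
width: 10.8
gripper_force: 59.0
```

Emit:
jog_arm(
  plan=[
    {"tx": 0, "ty": 0, "tz": 0, "wx": 0, "wy": 0, "wz": 0.08, "claw": 1},
    {"tx": 0, "ty": 0, "tz": 0, "wx": 0, "wy": 0, "wz": 0.16, "claw": 1},
    {"tx": 0, "ty": 0, "tz": 0, "wx": 0, "wy": 0, "wz": 0.24, "claw": 1},
    {"tx": 0, "ty": 0, "tz": 0, "wx": 0, "wy": 0, "wz": 0.32, "claw": 1},
    {"tx": 0, "ty": 0, "tz": 0, "wx": 0, "wy": 0, "wz": 0.4, "claw": 1},
    {"tx": 0, "ty": 0, "tz": 0, "wx": 0, "wy": 0, "wz": 0.48, "claw": 1},
    {"tx": 0, "ty": 0, "tz": 0, "wx": 0, "wy": 0, "wz": 0.56, "claw": 1},
    {"tx": 0, "ty": 0, "tz": 0, "wx": 0, "wy": 0, "wz": 0.64, "claw": 1},
    {"tx": 0, "ty": 0, "tz": 0, "wx": 0, "wy": 0, "wz": 0.72, "claw": 1},
    {"tx": 0, "ty": 0, "tz": 0, "wx": 0, "wy": 0, "wz": 0.8, "claw": 1},
    {"tx": 0, "ty": 0, "tz": 0, "wx": 0, "wy": 0, "wz": 0.868, "claw": 1},
    {"tx": 0, "ty": 0, "tz": 0, "wx": 0, "wy": 0, "wz": 0.868, "claw": 1},
  ],
)

```text
clock: 5.4
eef_pos: [421.1, 213.6, 43.9]
tool_rot: [3.14, -0.003, 2.976]
force: [-5.2, 5.1, 6.6]
width: 10.8
gripper_force: 59.2
```

Emit:
jog_arm(
  plan=[
    {"tx": 0, "ty": 0, "tz": 0, "wx": 0, "wy": 0, "wz": 0, "claw": 1},
    {"tx": 0, "ty": 0, "tz": 0, "wx": 0, "wy": 0, "wz": 0, "claw": 1},
  ],
)

```text
clock: 5.6
eef_pos: [421.1, 213.6, 43.9]
tool_rot: [3.14, -0.003, 2.978]
force: [-4.1, 4.8, 6.5]
width: 10.5
gripper_force: 59.2
```

Emit:
jog_arm(
  plan=[
    {"tx": 0, "ty": 0, "tz": 0, "wx": 0, "wy": 0, "wz": 0, "claw": 0.6},
    {"tx": 0, "ty": 0, "tz": 0, "wx": 0, "wy": 0, "wz": 0, "claw": 0.3},
    {"tx": 0, "ty": 0, "tz": 0, "wx": 0, "wy": 0, "wz": 0, "claw": 0},
    {"tx": 0, "ty": 0, "tz": 0, "wx": 0, "wy": 0, "wz": 0, "claw": 0},
    {"tx": 0, "ty": 0, "tz": 0, "wx": 0, "wy": 0, "wz": 0, "claw": 0},
    {"tx": 0, "ty": 0, "tz": -0.1, "wx": 0, "wy": 0, "wz": 0, "claw": 0},
    {"tx": 0, "ty": 0, "tz": -0.25, "wx": 0, "wy": 0, "wz": 0, "claw": 0},
    {"tx": 0, "ty": 0, "tz": -0.4, "wx": 0, "wy": 0, "wz": 0, "claw": 0},
    {"tx": 0, "ty": 0, "tz": -0.55, "wx": 0, "wy": 0, "wz": 0, "claw": 0},
    {"tx": 0, "ty": 0.5, "tz": -0.65, "wx": 0, "wy": 0, "wz": 0, "claw": 0},
    {"tx": 0, "ty": 0.5, "tz": -0.65, "wx": 0, "wy": 0, "wz": 0, "claw": 0},
    {"tx": 0, "ty": 0.5, "tz": -0.65, "wx": 0, "wy": 0, "wz": 0, "claw": 0},
  ],
)

```text
clock: 6.8
eef_pos: [447.5, 357.8, 239.2]
tool_rot: [3.141, 0.001, 2.975]
force: [0.8, -0.1, -0.1]
width: 85.3
gripper_force: 0.0
```

```bash
python3 - <<'E'
from cell import ctrl
from h import *
s=ctrl.read_state(); print(s["clock"],s["eef_pos"],np.degrees(s["tool_rot"]),s["qpos"],s["width"])
cr=[]
for n in("top","side"):
    p=ctrl.get_image(n);W=cloud(p)
    k=(np.hypot(W[...,0]-423,W[...,1]-211)<27)&(W[...,2]>50)&(W[...,2]<75)
    print(n,k.sum(),W[k].mean(0),cv2.minAreaRect(W[k][:,:2].astype(np.float32)) if k.sum()>4 else 0)
    u,v=proj(p,[423,211,50])[0].astype(int);cr.append(p["img"][v-22:v+22,u-22:u+22])
cv2.imwrite("pics/k2.png",cv2.resize(np.hstack(cr)[:,:,::-1],None,fx=9,fy=9,interpolation=cv2.INTER_CUBIC))
E
```

```text
6.8 [447.51848494 357.77899403 239.20784361] [1.79940039e+02 5.15099167e-02 1.70437012e+02] [-0.8205201   0.51050974  0.14765518  1.73288992 -0.09164855  0.90350613
  0.76913908] 85.27127643073472
top 56 [423.25592157 211.32971153  65.15288139] ((423.5552978515625, 211.47274780273438), (11.453919410705566, 43.115535736083984), 80.71450805664062)
side 74 [421.45622561 209.48190689  61.48226168] ((422.49176025390625, 211.5396270751953), (18.158405303955078, 42.22201919555664), 89.16826629638672)
```

View pics/k2.png

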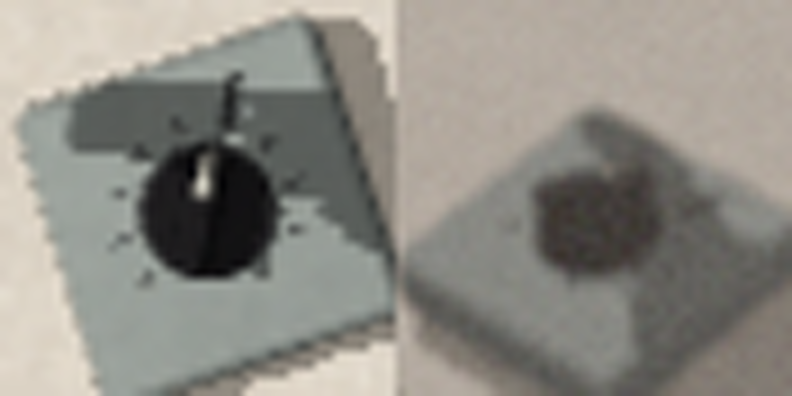

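The knob bar now stands at −9.3°, on the long mark at about −9.5°, and the gripper has let go of it. Next is the tamper.

Emit:
jog_arm(
  plan=[
    {"tx": 0, "ty": -1, "tz": 0, "wx": 0, "wy": 0, "wz": 0.64, "claw": 0},
    {"tx": 0, "ty": -1, "tz": 0, "wx": 0, "wy": 0, "wz": 0.64, "claw": 0},
    {"tx": 0, "ty": -1, "tz": 0, "wx": 0, "wy": 0, "wz": 0.64, "claw": 0},
    {"tx": 0, "ty": -1, "tz": 0, "wx": 0, "wy": 0, "wz": 0.64, "claw": 0},
    {"tx": 0, "ty": -1, "tz": 0, "wx": 0, "wy": 0, "wz": 0.64, "claw": 0},
    {"tx": 0, "ty": -1, "tz": 0, "wx": 0, "wy": 0, "wz": 0.64, "claw": 0},
    {"tx": 0, "ty": -1, "tz": 0, "wx": 0, "wy": 0, "wz": 0.64, "claw": 0},
    {"tx": 0, "ty": -1, "tz": 0, "wx": 0, "wy": 0, "wz": 0.64, "claw": 0},
    {"tx": 0, "ty": -1, "tz": 0, "wx": 0, "wy": 0, "wz": 0.64, "claw": 0},
  ],
)

```text
clock: 7.8
eef_pos: [397.6, 61.0, 237.9]
tool_rot: [3.141, -0.0, 1.974]
force: [-0.3, 0.7, -0.0]
width: 85.1
gripper_force: 0.0
```

```bash
python3 - <<'E'
from cell import ctrl
from h import *
s=ctrl.read_state(); print(s["clock"],s["eef_pos"],np.degrees(s["tool_rot"]),s["qpos"],s["width"])
print(go([478,-210,200],down(55.3),s))
E
```

```text
7.8 [397.64139884  60.97004491 237.86004322] [ 1.79994216e+02 -1.75022797e-02  1.13086948e+02] [-0.58901883  0.29497675  0.47075975  2.1601498  -0.20021145  0.72698536
  0.41754769] 85.08919896115125
(array([-0.936 , -0.1078,  0.1259]), array([-0.000e+00, -2.000e-04,  6.421e-01]))
```

Emit:
jog_arm(
  plan=[
    {"tx": -0.936, "ty": -0.108, "tz": 0.126, "wx": 0, "wy": 0, "wz": 0.642, "claw": 0},
    {"tx": -0.936, "ty": -0.108, "tz": 0.126, "wx": 0, "wy": 0, "wz": 0.642, "claw": 0},
    {"tx": -0.936, "ty": -0.108, "tz": 0.126, "wx": 0, "wy": 0, "wz": 0.642, "claw": 0},
    {"tx": -0.936, "ty": -0.108, "tz": 0.126, "wx": 0, "wy": 0, "wz": 0.642, "claw": 0},
    {"tx": -0.936, "ty": -0.108, "tz": 0.126, "wx": 0, "wy": 0, "wz": 0.642, "claw": 0},
    {"tx": -0.936, "ty": -0.108, "tz": 0.126, "wx": 0, "wy": 0, "wz": 0.642, "claw": 0},
    {"tx": -0.936, "ty": -0.108, "tz": 0.126, "wx": 0, "wy": 0, "wz": 0.642, "claw": 0},
    {"tx": -0.936, "ty": -0.108, "tz": 0.126, "wx": 0, "wy": 0, "wz": 0.642, "claw": 0},
    {"tx": -0.936, "ty": -0.108, "tz": 0.126, "wx": 0, "wy": 0, "wz": 0.642, "claw": 0},
  ],
)

```text
clock: 8.7
eef_pos: [477.4, -209.1, 199.5]
tool_rot: [-3.14, -0.0, 0.968]
force: [0.2, -1.0, -1.4]
width: 85.4
gripper_force: 0.0
```

```bash
python3 - <<'E'
from cell import ctrl
from h import *
s=ctrl.read_state(); print(s["clock"],s["eef_pos"],np.degrees(s["tool_rot"]),s["qpos"],s["width"])
print(go([478,-330.8,140],down(55.3),s),go([478,-330.8,55],down(55.3),s))
E
```

```text
8.7 [ 477.37863871 -209.11538738  199.51578975] [-1.79907375e+02 -2.02220726e-02  5.54792698e+01] [-0.09307064  0.57742195  0.69147427  1.92142352 -0.49640915  0.82099893
  0.26505092] 85.41537826307909
(array([-0.3331,  0.2319,  0.1979]), array([-0.001 , -0.0002,  0.002 ])) (array([-0.3332,  0.2323,  0.4812]), array([-0.001 , -0.0002,  0.002 ]))
```

Emit:
jog_arm(
  plan=[
    {"tx": -0.331, "ty": 0.229, "tz": 0.2, "wx": 0, "wy": 0, "wz": 0, "claw": 0},
    {"tx": -0.331, "ty": 0.229, "tz": 0.2, "wx": 0, "wy": 0, "wz": 0, "claw": 0},
    {"tx": -0.331, "ty": 0.229, "tz": 0.2, "wx": 0, "wy": 0, "wz": 0, "claw": 0},
    {"tx": -0.331, "ty": 0.229, "tz": 0.2, "wx": 0, "wy": 0, "wz": 0, "claw": 0},
    {"tx": -0.331, "ty": 0.229, "tz": 0.2, "wx": 0, "wy": 0, "wz": 0, "claw": 0},
    {"tx": -0.331, "ty": 0.229, "tz": 0.26, "wx": 0, "wy": 0, "wz": 0, "claw": 0},
    {"tx": -0.331, "ty": 0.229, "tz": 0.32, "wx": 0, "wy": 0, "wz": 0, "claw": 0},
    {"tx": -0.331, "ty": 0.229, "tz": 0.38, "wx": 0, "wy": 0, "wz": 0, "claw": 0},
    {"tx": -0.331, "ty": 0.229, "tz": 0.44, "wx": 0, "wy": 0, "wz": 0, "claw": 0},
    {"tx": -0.331, "ty": 0.229, "tz": 0.483, "wx": 0, "wy": 0, "wz": 0, "claw": 0},
    {"tx": -0.331, "ty": 0.229, "tz": 0.483, "wx": 0, "wy": 0, "wz": 0, "claw": 0},
    {"tx": -0.331, "ty": 0.229, "tz": 0.483, "wx": 0, "wy": 0, "wz": 0, "claw": 0},
  ],
)

```text
clock: 9.9
eef_pos: [477.3, -330.8, 55.8]
tool_rot: [3.141, -0.001, 0.964]
force: [-0.2, -0.4, -0.3]
width: 85.3
gripper_force: 0.0
```

Emit:
jog_arm(
  plan=[
    {"tx": 0, "ty": 0, "tz": 0, "wx": 0, "wy": 0, "wz": 0, "claw": 0.2},
    {"tx": 0, "ty": 0, "tz": 0, "wx": 0, "wy": 0, "wz": 0, "claw": 0.4},
    {"tx": 0, "ty": 0, "tz": 0, "wx": 0, "wy": 0, "wz": 0, "claw": 0.5},
    {"tx": 0, "ty": 0, "tz": 0, "wx": 0, "wy": 0, "wz": 0, "claw": 0.6},
    {"tx": 0, "ty": 0, "tz": 0, "wx": 0, "wy": 0, "wz": 0, "claw": 1},
    {"tx": 0, "ty": 0, "tz": 0, "wx": 0, "wy": 0, "wz": 0, "claw": 1},
    {"tx": 0, "ty": 0, "tz": 0, "wx": 0, "wy": 0, "wz": 0, "claw": 1},
    {"tx": 0, "ty": 0, "tz": 0, "wx": 0, "wy": 0, "wz": 0, "claw": 1},
  ],
)

```text
clock: 10.7
eef_pos: [477.1, -331.9, 56.1]
tool_rot: [3.14, -0.0, 0.962]
force: [-0.7, 0.8, 4.6]
width: 37.6
gripper_force: 59.3
```

Emit:
jog_arm(
  plan=[
    {"tx": 0, "ty": 0, "tz": -0.05, "wx": 0, "wy": 0, "wz": 0, "claw": 1},
    {"tx": 0, "ty": 0, "tz": -0.1, "wx": 0, "wy": 0, "wz": 0, "claw": 1},
    {"tx": 0, "ty": 0, "tz": -0.2, "wx": 0, "wy": 0, "wz": 0, "claw": 1},
    {"tx": 0, "ty": 0, "tz": -0.3, "wx": 0, "wy": 0, "wz": 0, "claw": 1},
    {"tx": 0, "ty": 0, "tz": -0.4, "wx": 0, "wy": 0, "wz": 0, "claw": 1},
    {"tx": 0, "ty": 0, "tz": -0.5, "wx": 0, "wy": 0, "wz": 0, "claw": 1},
    {"tx": 0, "ty": 0, "tz": -0.6, "wx": 0, "wy": 0, "wz": 0, "claw": 1},
    {"tx": 0, "ty": 0, "tz": -0.7, "wx": 0, "wy": 0, "wz": 0, "claw": 1},
    {"tx": 0, "ty": 0, "tz": -0.75, "wx": 0, "wy": 0, "wz": 0, "claw": 1},
    {"tx": 0, "ty": 0, "tz": -0.75, "wx": 0, "wy": 0, "wz": 0, "claw": 1},
    {"tx": 0, "ty": 0, "tz": -0.75, "wx": 0, "wy": 0, "wz": 0, "claw": 1},
  ],
)

```text
clock: 11.8
eef_pos: [476.2, -331.1, 280.3]
tool_rot: [-3.141, -0.0, 0.962]
force: [0.3, 0.3, -2.8]
width: 37.6
gripper_force: 60.8
```

```bash
cat >> h.py <<'E'
def basefit(ps,s,ctrl=None):
    "tamper steel base etc. in tool frame, points within the neighbourhood"
    R0=rot(s["tool_rot"]); out=[]
    for p in ps:
        T=(cloud(p)-s["eef_pos"])@R0
        m=(np.hypot(T[...,0],T[...,1])<45)&(T[...,2]>2)&(T[...,2]<75)
        out.append(T[m])
    return out
E
python3 - <<'E'
from cell import ctrl
from h import *
np.set_printoptions(precision=1,suppress=True)
s=ctrl.read_state(); print(s["clock"],s["eef_pos"],np.degrees(s["tool_rot"]),s["qpos"],s["width"],s["force"])
ps=[ctrl.get_image(n) for n in("top","side")]
for q in basefit(ps,s):
    print(len(q),q.max(0))
    print(np.histogram(q[:,2],bins=np.arange(0,80,5))[0])
    for a,b in((30,50),(28,36)):
        r=q[(q[:,2]>a)&(q[:,2]<b)]
        if len(r)>5: print(a,b,len(r),cv2.minEnclosingCircle(r[:,:2].astype(np.float32)))
u,v=proj(ps[1],s["eef_pos"])[0].astype(int)
cv2.imwrite("pics/g1.png",cv2.resize(ps[1]["img"][max(v-60,0):v+60,u-60:u+60,::-1],None,fx=4.5,fy=4.5))
# target
n=np.array([np.cos(np.radians(55))*np.cos(np.radians(175.6)),np.cos(np.radians(55))*np.sin(np.radians(175.6)),np.sin(np.radians(55))])
vp=np.array([628.9,37.8,99.2])+130*n
z=-n; y=np.array([np.cos(np.radians(-4.4)),np.sin(np.radians(-4.4)),0]); y=y-z*(y@z); y/=np.linalg.norm(y); Rt=np.c_[np.cross(y,z),y,z]
print("vp",vp,Rt, "tcp",vp+n*50, go(vp+n*50,Rt,s))
E
```

```text
11.8 [ 476.2 -331.1  280.3] [-180.    -0.    55.1] [ 0.1  0.6  0.7  1.7 -0.4  1.1  0.4] 37.58035523697179 [ 0.3  0.3 -2.8]
168 [31.3 27.6 49.4]
[ 0  2  1  1  0  7 47 72 31  7  0  0  0  0  0]
30 50 157 ((4.733374118804932, -0.1314750611782074), 28.64874839782715)
28 36 65 ((8.1991548538208, 0.4284534454345703), 25.71267318725586)
415 [27.3 27.4 50.7]
[  5  14  11   5   3  17  76 204  58  21   1   0   0   0   0]
30 50 359 ((0.6875425577163696, -0.9367284178733826), 29.01555633544922)
28 36 126 ((1.0896530151367188, -2.6349401473999023), 24.54180908203125)
vp [554.6  43.5 205.7] [[ 0.1  0.8  0.6]
 [ 1.  -0.1 -0. ]
 [-0.   0.6 -0.8]] tcp [526.   45.7 246.6] (array([ 1.1, -0.6,  0.1]), array([-0.4,  0.1, -0.3]))
```

View pics/g1.png

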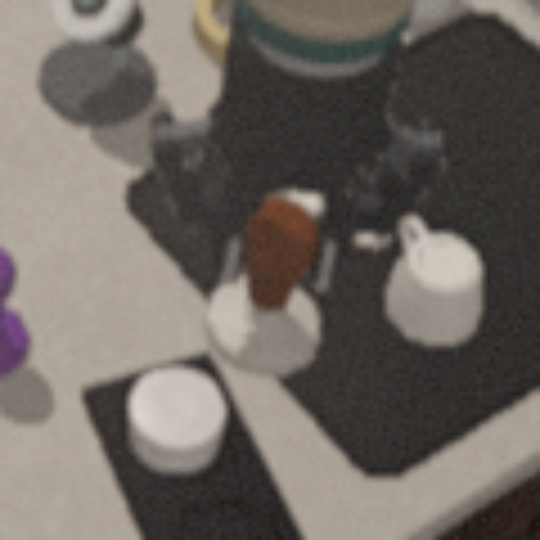

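```bash
cat >> h.py <<'E'
def target(L=np.array([628.9,37.8,99.2]),az=175.6,el=55.,D=50.):
    a,e=np.radians([az,el]); n=np.array([np.cos(e)*np.cos(a),np.cos(e)*np.sin(a),np.sin(e)])
    z=-n; y=-np.array([np.cos(a),np.sin(a),0]); y=y-z*(y@z); y/=np.linalg.norm(y)
    return L+130*n, L+(130+D)*n, np.c_[np.cross(y,z),y,z]
E
python3 - <<'E'
from cell import ctrl
from h import *
s=ctrl.read_state(); vp,t,Rt=target(); print(np.linalg.det(Rt),go([500,-90,300],Rt,s))
E
```

```text
1.0000000000000002 (array([ 0.704 , -0.3935, -0.0683]), array([-0.381 ,  0.1029, -0.3282]))
```

Emit:
jog_arm(
  plan=[
    {"tx": 0.05, "ty": -0.03, "tz": -0.005, "wx": -0.03, "wy": 0.008, "wz": -0.025, "claw": 1},
    {"tx": 0.11, "ty": -0.06, "tz": -0.01, "wx": -0.06, "wy": 0.016, "wz": -0.05, "claw": 1},
    {"tx": 0.18, "ty": -0.1, "tz": -0.018, "wx": -0.1, "wy": 0.027, "wz": -0.085, "claw": 1},
    {"tx": 0.25, "ty": -0.14, "tz": -0.025, "wx": -0.135, "wy": 0.037, "wz": -0.117, "claw": 1},
    {"tx": 0.32, "ty": -0.18, "tz": -0.03, "wx": -0.173, "wy": 0.047, "wz": -0.15, "claw": 1},
    {"tx": 0.39, "ty": -0.218, "tz": -0.038, "wx": -0.21, "wy": 0.057, "wz": -0.182, "claw": 1},
    {"tx": 0.46, "ty": -0.257, "tz": -0.045, "wx": -0.25, "wy": 0.067, "wz": -0.214, "claw": 1},
    {"tx": 0.53, "ty": -0.296, "tz": -0.05, "wx": -0.287, "wy": 0.077, "wz": -0.247, "claw": 1},
    {"tx": 0.6, "ty": -0.335, "tz": -0.058, "wx": -0.325, "wy": 0.088, "wz": -0.28, "claw": 1},
    {"tx": 0.66, "ty": -0.37, "tz": -0.064, "wx": -0.357, "wy": 0.096, "wz": -0.307, "claw": 1},
    {"tx": 0.704, "ty": -0.394, "tz": -0.068, "wx": -0.381, "wy": 0.103, "wz": -0.328, "claw": 1},
    {"tx": 0.704, "ty": -0.394, "tz": -0.068, "wx": -0.381, "wy": 0.103, "wz": -0.328, "claw": 1},
  ],
)

```text
clock: 13.1
eef_pos: [499.7, -90.9, 310.8]
tool_rot: [2.548, 0.002, 1.498]
force: [3.9, 2.4, -0.9]
width: 37.7
gripper_force: 61.7
```

```bash
python3 - <<'E'
from cell import ctrl
from h import *
s=ctrl.read_state(); print(s["clock"],s["eef_pos"],np.degrees(s["tool_rot"]),s["qpos"],s["width"]); vp,t,Rt=target(); print(t,go(t,Rt,s))
E
```

```text
13.1 [499.67123218 -90.93778707 310.75684639] [1.45961399e+02 1.14079759e-01 8.58517075e+01] [-0.58215191  0.15844936  0.85843587  2.33412199 -1.10047438  0.23374585
  1.18730356] 37.70887582697631
[525.96052639  45.72076082 246.64736797] (array([ 0.4611, -0.074 ,  0.2068]), array([-0.0107, -0.0005,  0.003 ]))
```

```bash
cat > kin.py <<'E'
from h import *
D=[([-1.36080719,.62934632,.03844029,1.5183828,-.02701348,.99627105,-.01997414],[176.797,624.845,230.384],[-3.13970302,0,2.86582306]),
([-0.64045457,0.46123695,-0.37487196,1.98648635,0.24484081,0.73679416,1.60291879],[322.017,366.165,201.368],np.radians([179.99729,.01068,-111.571436])),
([-0.8205201,0.51050974,0.14765518,1.73288992,-0.09164855,0.90350613,0.76913908],[447.518,357.779,239.208],np.radians([179.940039,.0515,170.437])),
([-0.58901883,0.29497675,0.47075975,2.1601498,-0.20021145,0.72698536,0.41754769],[397.641,60.970,237.86],np.radians([179.994216,-.0175,113.086948])),
([-0.09307064,0.57742195,0.69147427,1.92142352,-0.49640915,0.82099893,0.26505092],[477.379,-209.115,199.516],np.radians([-179.907375,-.0202,55.47927])),
([-0.58215191,0.15844936,0.85843587,2.33412199,-1.10047438,0.23374585,1.18730356],[499.671,-90.938,310.757],np.radians([145.961399,.11408,85.8517]))]
def E(ax,t): return R.from_rotvec(np.array(ax)*t).as_matrix()
Z=[0,0,1];Y=[0,1,0]
def fk(q,k,sg):
    # k: h,a1,L1,a2,L2,a3(after q4..),L3 offset, base yaw, tool yaw, plus y-offsets
    T=E(Z,sg[0]*q[0]+k[0]); p=np.array([0,0,k[1]])
    T=T@E(Y,q[1]); p=p+T@[k[2],k[3],0]
    p=p+T@[0,0,k[4]]; T=T@E(Z,sg[1]*q[2]); p=p+T@[k[5],k[6],0]
    T=T@E(Y,q[3]); p=p+T@[k[7],k[8],k[9]]
    T=T@E(Z,sg[2]*q[4]); p=p+T@[k[10],0,0]
    T=T@E(Y,q[5]); p=p+T@[k[11],k[12],k[13]]
    T=T@E(Z,sg[3]*q[6]+k[14]); return p,T
def res(k,sg,w=0.03):
    o=[]
    for q,x,e in D:
        p,T=fk(q,k,sg); o+=list(p-x)+list(300*R.from_matrix(rot(e).T@T).as_rotvec())
    return np.r_[o,w*(k[[3,6,8,10,12,2,5]])]
if __name__=="__main__":
    import itertools
    best=None
    for sg in itertools.product((1,-1),repeat=4):
        for b in (0,np.pi):
            for ty in(0,np.pi/2,-np.pi/2,np.pi):
                f=least_squares(res,[b,300,0,0,300,0,0,0,0,340,0,80,0,250,ty],args=(sg,),max_nfev=60)
                if best is None or f.cost<best[0]: best=(f.cost,sg,f.x)
    np.set_printoptions(precision=2,suppress=True)
    print(best); print(np.abs(res(best[2],best[1])[:36]).max())
    np.savez("kin.npz",sg=best[1],k=best[2])
E
time python3 kin.py
```

```text
(np.float64(0.11843221661723713), (-1, -1, -1, -1), array([ -0.  , 336.17,  -0.03, -11.48, 559.11,   0.03,  -8.09,  -0.03,
        -8.09, 382.13,   0.02,   0.  ,  -0.36, 349.89,   1.57]))
0.011489501243659106
real	1m23.792s
user	1m24.274s
sys	0m0.136s
```

```bash
cat >> kin.py <<'E'
K=np.load("kin.npz") if __import__("os").path.exists("kin.npz") else None
LO=np.array([-3.06,-.37,-1.25,.18,-1.1,.23,-2.94]);HI=np.array([3.06,2.12,1.32,2.47,4.24,1.98,2.94])
def FK(q): return fk(q,K["k"],K["sg"])
def ik(t,Rt,q0,wn=0.0):
    f=least_squares(lambda q:np.r_[(lambda p,T:np.r_[(p-t)/10,30*R.from_matrix(Rt.T@T).as_rotvec()])(*FK(q)),wn*(q-q0)],np.clip(q0,LO+.01,HI-.01),bounds=(LO,HI))
    p,T=FK(f.x); return f.x,np.linalg.norm(p-t),np.degrees(np.linalg.norm(R.from_matrix(Rt.T@T).as_rotvec()))
E
cat > t1.py <<'E'
from kin import *
np.set_printoptions(precision=2,suppress=True)
vp,t,Rt=target(); rng=np.random.default_rng(0)
for flip in (0,np.pi):
  S=[]
  for i in range(40):
    q,a,b=ik(t,Rt@E(Z,flip),rng.uniform(LO,HI))
    if a<.5 and b<.2: S.append((np.minimum(q-LO,HI-q).min(),q))
  S.sort(key=lambda v:-v[0]); print(flip,len(S)); [print(round(m,3),q) for m,q in S[:12]]
E
python3 t1.py
```

```text
0 26
0.104 [ 0.55  0.47 -1.12  2.37  1.69  0.69 -1.97]
0.103 [ 0.5   0.43 -1.03  2.37  1.7   0.62 -1.99]
0.102 [ 0.46  0.41 -0.96  2.37  1.71  0.58 -2.  ]
0.102 [ 0.45  0.4  -0.96  2.37  1.72  0.58 -2.  ]
0.1 [ 0.35  0.36 -0.81  2.37  1.75  0.5  -2.04]
0.099 [ 0.34  0.36 -0.79  2.37  1.75  0.49 -2.04]
0.099 [ 0.31  0.35 -0.75  2.37  1.76  0.48 -2.05]
0.098 [ 0.3   0.35 -0.73  2.37  1.76  0.47 -2.06]
0.098 [ 0.27  0.34 -0.69  2.37  1.77  0.45 -2.06]
0.097 [ 0.26  0.34 -0.67  2.37  1.78  0.44 -2.07]
0.097 [ 0.26  0.34 -0.67  2.37  1.78  0.44 -2.07]
0.08 [-0.03  0.29 -0.3   2.38  1.9   0.31 -2.2 ]
3.141592653589793 26
0.103 [ 0.51  0.43 -1.04  2.37  1.7   0.63  1.16]
0.1 [ 0.36  0.36 -0.81  2.37  1.74  0.51  1.11]
0.1 [ 0.35  0.36 -0.8   2.37  1.75  0.5   1.11]
0.098 [ 0.28  0.34 -0.7   2.37  1.77  0.45  1.08]
0.098 [ 0.27  0.34 -0.69  2.37  1.77  0.45  1.08]
0.096 [ 0.21  0.32 -0.61  2.37  1.79  0.42  1.05]
0.096 [ 0.18  0.32 -0.57  2.37  1.8   0.4   1.04]
0.07 [-0.06  0.29 -0.27  2.38  1.91  0.3   0.93]
0.052 [-0.11  0.29 -0.2   2.38  1.94  0.28  0.9 ]
0.046 [-0.12  0.29 -0.19  2.38  1.95  0.28  0.89]
0.036 [ 0.6   0.51 -1.21  2.37  1.67  0.76  1.19]
0.034 [-0.15  0.28 -0.14  2.38  1.98  0.26  0.87]
```

```bash
cat > sim.py <<'E'
from kin import *
def jac(q):
    p,T=FK(q); J=np.zeros((6,7)); e=1e-5
    for i in range(7):
        d=q.copy(); d[i]+=e; p2,T2=FK(d); J[:3,i]=(p2-p)/e/300; J[3:,i]=R.from_matrix(T2@T.T).as_rotvec()/e
    return J,p,T
def step(q,t,Rt,it=3,rest=None,g=0.0):
    for _ in range(it):
        J,p,T=jac(q); err=np.r_[(t-p)/300,R.from_matrix(Rt@T.T).as_rotvec()]
        free=np.ones(7,bool)
        for _ in range(3):
            Jf=J*free; A=Jf.T@np.linalg.inv(Jf@Jf.T+1e-5*np.eye(6))
            dq=A@err
            if rest is not None: dq=dq+(np.eye(7)-A@Jf)@(g*(rest-q)*free)
            nq=q+dq; bad=((nq<LO)|(nq>HI))&free
            if not bad.any(): break
            free&=~bad
        q=np.clip(q+dq,LO,HI)
    return q
def run(q,t,Rt,n,**k):
    "n sub-steps straight to pose"
    p,T=FK(q); w=R.from_matrix(T.T@Rt).as_rotvec()
    for i in range(1,n+1): q=step(q,p+(np.array(t)-p)*i/n,T@R.from_rotvec(w*i/n).as_matrix(),**k)
    return q
E
cat > t2.py <<'E'
from sim import *
np.set_printoptions(precision=3,suppress=True)
for rest,g in((None,0),(np.zeros(7),.01),((LO+HI)/2,.01),((LO+HI)/2,.03)):
    kw=dict(rest=rest,g=g)
    print("g",g)
    for i,j,n in((0,1,12),(2,3,9),(3,4,9)):
        q=run(np.array(D[i][0]),np.array(D[j][1]),rot(D[j][2]),n,**kw); print(i,j,"sim",q,"real",np.array(D[j][0]))
    q=np.array(D[4][0])
    q=run(q,[477.1,-331,56],down(55.1),10,**kw);q=run(q,[476.2,-331.1,280.3],down(55.1),9,**kw);print("lift",q)
    q=run(q,D[5][1],rot(D[5][2]),11,**kw); print("now",q,D[5][0])
E
python3 t2.py
```

```text
g 0
0 1 sim [-0.641  0.461 -0.374  1.987  0.245  0.737  1.603] real [-0.64   0.461 -0.375  1.986  0.245  0.737  1.603]
2 3 sim [-0.591  0.295  0.473  2.16  -0.201  0.727  0.419] real [-0.589  0.295  0.471  2.16  -0.2    0.727  0.418]
3 4 sim [-0.089  0.575  0.684  1.921 -0.491  0.819  0.259] real [-0.093  0.577  0.691  1.921 -0.496  0.821  0.265]
lift [ 0.112  0.565  0.725  1.67  -0.417  1.068  0.355]
now [-0.315  0.12   0.534  2.285 -0.593  0.236  0.671] [-0.58215191, 0.15844936, 0.85843587, 2.33412199, -1.10047438, 0.23374585, 1.18730356]
g 0.01
0 1 sim [-0.563  0.477 -0.488  1.984  0.319  0.755  1.526] real [-0.64   0.461 -0.375  1.986  0.245  0.737  1.603]
2 3 sim [-0.475  0.281  0.322  2.157 -0.134  0.721  0.338] real [-0.589  0.295  0.471  2.16  -0.2    0.727  0.418]
3 4 sim [-0.008  0.543  0.55   1.919 -0.391  0.788  0.156] real [-0.093  0.577  0.691  1.921 -0.496  0.821  0.265]
lift [ 0.281  0.505  0.432  1.665 -0.24   1.024  0.182]
now [ 0.095  0.108  0.132  2.233 -0.29   0.295  0.405] [-0.58215191, 0.15844936, 0.85843587, 2.33412199, -1.10047438, 0.23374585, 1.18730356]
g 0
[... 396 characters left out ...]
  0.092]
now [ 0.264  0.109 -0.064  2.228 -0.161  0.289  0.224] [-0.58215191, 0.15844936, 0.85843587, 2.33412199, -1.10047438, 0.23374585, 1.18730356]
g 0.03
0 1 sim [-0.261  0.608 -0.978  1.977  0.647  0.905  1.184] real [-0.64   0.461 -0.375  1.986  0.245  0.737  1.603]
2 3 sim [-0.163  0.271 -0.073  2.15   0.029  0.722  0.147] real [-0.589  0.295  0.471  2.16  -0.2    0.727  0.418]
3 4 sim [ 0.214  0.496  0.212  1.913 -0.149  0.749 -0.092] real [-0.093  0.577  0.691  1.921 -0.496  0.821  0.265]
lift [ 0.674  0.479 -0.175  1.653  0.094  1.018 -0.14 ]
now [ 0.564  0.124 -0.41   2.22   0.087  0.29  -0.02 ] [-0.58215191, 0.15844936, 0.85843587, 2.33412199, -1.10047438, 0.23374585, 1.18730356]
```

```bash
nproc; cat > plan.py <<'E'
from sim import *
from multiprocessing import Pool
q0=np.array(D[5][0]); vp,tf,Rf=target()
def pose(a): # x,y,z, tilt about tool x, spin(yaw), small tilt
    return np.array(a[:3]),down(a[4])@R.from_rotvec([np.radians(a[3]),np.radians(a[5]),0]).as_matrix()
def evalp(ws,flip,n=6,it=1,full=False):
    q=q0.copy(); tr=[q]; hit=0; gx=0
    P=[pose(w) for w in ws]+[(tf,Rf@E(Z,flip))]
    for t,Rt in P:
        p,T=FK(q); w=R.from_matrix(T.T@Rt).as_rotvec()
        m=max(n,int(np.ceil(max(np.linalg.norm(t-p)/45,np.linalg.norm(w)/.14)))) if full else n
        for i in range(1,m+1):
            q=step(q,p+(t-p)*i/m,T@R.from_rotvec(w*i/m).as_matrix(),it=it); tr.append(q)
            hit+=np.minimum(np.minimum(q-LO,HI-q)-.03,0).sum() if len(tr)>4 else 0
            gx=max(gx,abs(FK(q)[1][2,0]))
    p,T=FK(q); e=np.linalg.norm(p-tf)+200*np.linalg.norm(R.from_matrix((Rf@E(Z,flip)).T@T).as_rotvec())
    return e-300*hit+20*gx,e,hit,gx,tr
def rnd(rng,k): return [[rng.uniform(380,650),rng.uniform(-450,450),rng.uniform(290,450),rng.uniform(-55,55),rng.uniform(-60,300),rng.uniform(-30,30)] for _ in range(k)]
def job(seed):
    import time; t0=time.time(); rng=np.random.default_rng(seed); best=(1e9,)
    while time.time()-t0<150:
        if best[0]>60 and rng.random()<.5 or best[0]>1e8: ws,fl=rnd(rng,rng.integers(1,4)),rng.choice([0,np.pi])
        else:
            ws=[list(np.clip(np.array(w)+rng.normal(size=6)*[40,60,30,10,20,8]*rng.choice([.3,1,2]),[380,-450,290,-55,-80,-30],[650,450,450,55,300,30])) for w in best[1]]; fl=best[2]
        c=evalp(ws,fl)
        if c[0]<best[0]: best=(c[0],ws,fl,c[1:4])
    return best
if __name__=="__main__":
    import pickle,os
    with Pool(os.cpu_count()) as P: B=P.map(job,range(max(4,os.cpu_count())))
    B.sort(key=lambda b:b[0]); pickle.dump(B,open("plan.pkl","wb"))
    np.set_printoptions(precision=2,suppress=True)
    for b in B[:4]:
        f=evalp(b[1],b[2],full=True,it=2); print(round(b[0],1),b[3],"full",f[:4],len(f[4]),f[4][-1]); print(np.round(b[1]),b[2])
E
OMP_NUM_THREADS=1 timeout 500 python3 plan.py
```

```text
4
4.6 (np.float64(0.1715770761537225), np.float64(0.0), np.float64(0.22095159088818336)) full (np.float64(51.64602870275197), np.float64(0.04852624519284505), np.float64(-0.15298933640553392), np.float64(0.28503507679494755)) 36 [ 0.59  0.51 -1.2   2.37  1.67  0.75  1.19]
[[ 456.  442.  367.   25.  169.   10.]
 [ 598. -111.  290.   37.  -75.  -19.]] 3.141592653589793
4.6 (np.float64(0.23955778369790212), np.float64(0.0), np.float64(0.22007281808937876)) full (np.float64(166.4077688849547), np.float64(101.82838048523642), np.float64(-0.20155391293161995), np.float64(0.2056607260116138)) 40 [-0.05  0.24  0.01  2.2   0.02  0.25  2.94]
[[ 588.  320.  323.   37.  119.   -1.]
 [ 487. -162.  337.   32.  293.  -14.]] 3.141592653589793
10.7 (np.float64(1.3618604673901835), np.float64(0.0), np.float64(0.46891612474592576)) full (np.float64(88.18148571113804), np.float64(0.0056352055790575145), np.float64(-0.26186982599364816), np.float64(0.480745135373227)) 54 [ 0.18  0.32 -0.57  2.37  1.8   0.4   1.04]
[[ 380. -300.  450.   -9.  -16.  -26.]
 [ 435.   35.  290.   12.  104.    3.]
 [ 461.  -80.  309.   14.  188.  -29.]] 3.141592653589793
13.3 (np.float64(2.1502799231679512), np.float64(0.0), np.float64(0.557713071408036)) full (np.float64(234.22750903886305), np.float64(172.38246853395512), np.float64(-0.18227129612732976), np.float64(0.35818258333545006)) 60 [ 0.17  0.24 -0.11  2.16 -0.12  0.31  2.94]
[[ 513. -330.  446.   20.  106.   24.]
 [ 440.  450.  450.  -21.   29.   14.]
 [ 564. -365.  339.  -34.  192.   10.]] 3.141592653589793
```

```bash
cat > refine.py <<'E'
from plan import *
import pickle,time
def cost(ws,fl):
    f=evalp(ws,fl,full=True,it=2); q=f[4][-1]; M=np.array([np.minimum(x-LO,HI-x).min() for x in f[4][6:]])
    return f[1]+400*np.clip(.05-M,0,None).max()+300*max(0,.09-M[-1])+20*f[3]+.2*len(f[4]),f
def job2(a):
    seed,ws,fl=a; rng=np.random.default_rng(seed); t0=time.time(); c,f=cost(ws,fl)
    while time.time()-t0<170:
        w2=[list(np.clip(np.array(w)+rng.normal(size=6)*[40,50,30,10,20,8]*rng.choice([.2,.6,1]),[380,-450,290,-55,-80,-30],[650,450,450,55,300,30])) for w in ws]
        c2,f2=cost(w2,fl)
        if c2<c: c,f,ws=c2,f2,w2
    return c,ws,fl,f
if __name__=="__main__":
    B=pickle.load(open("plan.pkl","rb")); np.set_printoptions(precision=2,suppress=True)
    with Pool(4) as P: S=P.map(job2,[(1,*B[0][1:3]),(2,*B[0][1:3]),(3,*B[2][1:3]),(4,*B[2][1:3])])
    S.sort(key=lambda s:s[0]); pickle.dump(S,open("ref.pkl","wb"))
    for s in S: print(round(s[0],2),s[3][1:4],len(s[3][4]),s[3][4][-1],s[2]);print(np.array(s[1]))
    print(np.array([np.r_[FK(q)[0]/100,q] for q in S[0][3][4][::2]]))
E
OMP_NUM_THREADS=1 timeout 500 python3 refine.py
```

```text
multiprocessing.pool.RemoteTraceback: 
"""
Traceback (most recent call last):
  File "refine.py", line 7, in job2
    seed,ws,fl=a; rng=np.random.default_rng(seed); t0=time.time(); c,f=cost(ws,fl)
                                                                       ~~~~^^^^^^^
  File "refine.py", line 4, in cost
    f=evalp(ws,fl,full=True,it=2); q=f[4][-1]; M=np.array([np.minimum(x-LO,HI-x).min() for x in f[4][6:]])
  File "plan.py", line 10, in evalp
    p,T=FK(q); w=R.from_matrix(T.T@Rt).as_rotvec()
        ~~^^^
  File "kin.py", line 37, in FK
    def FK(q): return fk(q,K["k"],K["sg"])
                           ~^^^^^
zipfile.BadZipFile: File name in directory 'k.npy' and header b'\xf4&\xc0\x93\xf4' differ.
"""

The above exception was the direct cause of the following exception:

Traceback (most recent call last):
  File "refine.py", line 15, in <module>
    with Pool(4) as P: S=P.map(job2,[(1,*B[0][1:3]),(2,*B[0][1:3]),(3,*B[2][1:3]),(4,*B[2][1:3])])
                         ~~~~~^^^^^^^^^^^^^^^^^^^^^^^^^^^^^^^^^^^^^^^^^^^^^^^^^^^^^^^^^^^^^^^^^^^^
zipfile.BadZipFile: File name in directory 'k.npy' and header b'\xf4&\xc0\x93\xf4' differ.
```

Loading the npz lazily broke under fork, and it was slow too. I'll load it once into memory instead.

```bash
sed -i 's/^K=np.load.*/K=dict(np.load("kin.npz"))/' kin.py; OMP_NUM_THREADS=1 timeout 500 python3 refine.py
```

```text
6.48 (np.float64(0.16576189279275616), np.float64(0.0), np.float64(0.03586855331117283)) 28 [ 0.36  0.36 -0.81  2.37  1.74  0.51  1.11] 3.141592653589793
[[ 472.15 -310.18  387.59    6.46  110.86    0.48]
 [ 557.39 -119.79  347.38   19.77  164.57    0.9 ]
 [ 392.96 -125.82  370.58   16.51  216.54    0.41]]
7.44 (np.float64(0.1429456259368706), np.float64(0.0), np.float64(0.044874071625321574)) 32 [ 0.08  0.3  -0.43  2.38  1.85  0.35  1.  ] 3.141592653589793
[[ 524.68 -153.19  439.56   13.21   81.46    1.63]
 [ 401.24  206.51  418.01   24.88  149.52    2.53]
 [ 448.04 -164.13  428.32   30.84  218.38    2.71]]
8.68 (np.float64(0.35663114738743773), np.float64(0.0), np.float64(0.07633119561239883)) 34 [ 0.3   0.35 -0.73  2.37  1.76  0.47  1.09] 3.141592653589793
[[ 487.59  264.3   308.48    7.37  142.92    2.93]
 [ 642.69 -136.21  308.58   29.16  -77.45    3.66]]
12.17 (np.float64(0.043964194816007725), np.float64(0.0), np.float64(0.1861857127341808)) 42 [ 0.55  0.46 -1.11  2.37  1.69  0.68  1.17] 3.141592653589793
[[ 460.49  326.73  342.53    1.61  246.09   10.73]
 [ 650.   -229.27  29
[... 213 characters left out ...]
 1.13]
 [ 4.72 -3.1   3.88 -0.07  0.56  0.96  1.47 -0.35  1.39  1.27]
 [ 4.97 -2.56  3.76 -0.21  0.54  0.92  1.51 -0.26  1.33  1.34]
 [ 5.21 -2.01  3.65 -0.34  0.54  0.88  1.54 -0.17  1.27  1.42]
 [ 5.45 -1.47  3.53 -0.46  0.55  0.83  1.56 -0.09  1.22  1.49]
 [ 5.34 -1.21  3.51 -0.54  0.49  0.79  1.66  0.    1.13  1.61]
 [ 4.87 -1.22  3.57 -0.59  0.33  0.76  1.83  0.11  1.01  1.77]
 [ 4.4  -1.24  3.64 -0.62  0.17  0.73  1.98  0.21  0.93  1.92]
 [ 3.93 -1.26  3.71 -0.64 -0.    0.7   2.09  0.29  0.89  2.1 ]
 [ 4.31 -0.77  3.35 -0.7   0.04  0.64  2.2   0.36  0.64  2.13]
 [ 4.69 -0.28  3.   -0.73  0.13  0.61  2.3   0.45  0.36  2.16]
 [ 5.07  0.21  2.64  0.42  0.29 -0.83  2.34  1.45  0.48  1.3 ]]
```

```bash
python3 - <<'E'
s=open("refine.py").read()
s=s.replace("+.2*len(f[4]),f","+.2*len(f[4])+100*max(0,np.abs(np.diff(np.array(f[4]),axis=0)).max()-.2),f").replace("plan.pkl","ref.pkl")
s=s.replace("(1,*B[0][1:3]),(2,*B[0][1:3]),(3,*B[2][1:3]),(4,*B[2][1:3])","(5,*B[1][1:3]),(6,*B[2][1:3]),(7,*B[2][1:3]),(8,*B[3][1:3])").replace('open("ref.pkl","wb")','open("ref2.pkl","wb")').replace("[::2]","")
open("refine2.py","w").write(s)
E
OMP_NUM_THREADS=1 timeout 500 python3 refine2.py
```

```text
20.53 (np.float64(0.12614130886868388), np.float64(0.0), np.float64(0.219110238420486)) 40 [ 0.51  0.43 -1.04  2.37  1.7   0.63  1.16] 3.141592653589793
[[ 549.74  377.83  290.    -28.89  130.54    2.93]
 [ 593.59 -303.89  291.01   18.4   -80.     10.3 ]]
22.92 (np.float64(0.03311857279242346), np.float64(0.0), np.float64(0.3292880559542624)) 40 [ 0.48  0.42 -0.99  2.37  1.71  0.6   1.15] 3.141592653589793
[[544.35 269.39 290.   -15.58 173.66   7.43]
 [650.   -51.47 290.    10.65 -35.83   3.51]]
27.62 (np.float64(0.018508525916454518), np.float64(0.0), np.float64(0.29726534641677405)) 45 [ 0.51  0.44 -1.05  2.37  1.7   0.63  1.16] 3.141592653589793
[[ 382.11  352.09  290.    -43.02  256.01   11.52]
 [ 645.7  -136.89  336.25   38.87  -18.97  -21.04]]
34.78 (np.float64(0.15015997971887052), np.float64(-0.005618921250236858), np.float64(0.4396929989786391)) 42 [-0.01  0.29 -0.32  2.38  1.89  0.32  0.95] 3.141592653589793
[[ 486.87 -255.63  321.7   -26.3    40.79   27.11]
 [ 380.    360.79  365.7    46.48  138.09    6.09]
 [ 470.89 -153.8   357.58   55.    245.19   14.31]]
[[ 5.   -0.91 
[... 1806 characters left out ...]
 2.8 ]
 [ 5.89 -2.36  2.91  0.93  0.53 -0.9   1.78  0.66  0.8   2.8 ]
 [ 5.91 -2.7   2.91  1.1   0.65 -1.15  1.77  0.88  0.89  2.81]
 [ 5.94 -2.97  2.83  1.12  0.66 -1.15  1.82  1.02  0.84  2.81]
 [ 5.86 -2.54  2.79  1.1   0.61 -1.15  1.91  1.05  0.76  2.68]
 [ 5.77 -2.12  2.74  1.06  0.57 -1.14  1.99  1.08  0.69  2.53]
 [ 5.69 -1.69  2.69  1.01  0.52 -1.11  2.07  1.13  0.62  2.36]
 [ 5.6  -1.26  2.65  0.93  0.48 -1.08  2.14  1.22  0.55  2.16]
 [ 5.52 -0.83  2.6   0.83  0.44 -1.03  2.21  1.33  0.5   1.93]
 [ 5.43 -0.4   2.56  0.72  0.41 -1.    2.27  1.47  0.5   1.66]
 [ 5.34  0.03  2.51  0.61  0.41 -1.01  2.32  1.61  0.54  1.39]
 [ 5.26  0.46  2.47  0.51  0.43 -1.04  2.37  1.7   0.63  1.16]]
```

```bash
cat > fast.py <<'E'
from kin import *
import math,time,pickle,os,sys
from multiprocessing import Pool
k=K["k"]; AX=[2,1,2,1,2,1,2]; SG=[-1,1,-1,1,-1,1,-1]; OF=[k[0],0,0,0,0,0,k[14]]
TR=[np.array([0,0,k[1]]),np.array([k[2],k[3],k[4]]),np.array([k[5],k[6],0]),np.array(k[7:10]),np.array([k[10],0,0]),np.array(k[11:14]),np.zeros(3)]
def FJ(q):
    T=np.eye(3);p=np.zeros(3);A=np.empty((7,3));P=np.empty((7,3))
    for i in range(7):
        A[i]=T[:,AX[i]]*SG[i];P[i]=p
        a=SG[i]*q[i]+OF[i];c,s=math.cos(a),math.sin(a)
        T=T@(np.array([[c,-s,0],[s,c,0],[0,0,1]]) if AX[i]==2 else np.array([[c,0,s],[0,1,0],[-s,0,c]]))
        p=p+T@TR[i]
    J=np.empty((6,7));J[:3]=np.cross(A,p-P).T/300;J[3:]=A.T
    return p,T,J
def lg(M): return cv2.Rodrigues(M)[0][:,0]
def ex(w): return cv2.Rodrigues(np.asarray(w,float))[0]
def follow(q,t,Rt,mm=25,rad=.075):
    p,T,_=FJ(q); w=lg(T.T@Rt); n=max(2,int(np.ceil(max(np.linalg.norm(t-p)/mm,np.linalg.norm(w)/rad)))); out=[]; p0,T0=p,T
    for i in range(1,n+1):
        tt=p0+(t-p0)*i/n; TT=T0@ex(w*i/n)
        for _ in range(2):
            p,T,J=FJ(q); q=np.clip(q+J.T@np.linalg.solve(J@J.T+1e-6*np.eye(6),np.r_[(tt-p)/300,lg(TT@T.T)]),LO-.02,HI+.02)
        out.append(q)
    return q,out
vp,tf,Rf=target()
def pose(a): return np.array(a[:3]),down(a[4])@ex([np.radians(a[3]),np.radians(a[5]),0])
LOW=np.array([380,-450,290,-50,-90,-20]);HIW=np.array([680,450,560,50,300,20])
def cost(q0,ws,fl):
    q=q0;tr=[];seg=[]
    for t,Rt in [pose(w) for w in ws]+[(tf,Rf@E(Z,fl))]:
        q,o=follow(q,t,Rt); tr+=o; seg.append(len(o))
    tr=np.array(tr); M=np.minimum(tr-LO,HI-tr).min(1); d=np.abs(np.diff(tr,axis=0)).max(1); p,T,_=FJ(q)
    e=np.linalg.norm(p-tf)+200*np.linalg.norm(lg((Rf@E(Z,fl)).T@T))
    # graded guidance: wanted swivel sign
    return min(e,150)+150*np.clip(.06-M[6:],0,.4).mean()*5+150*np.clip(.06-M[6:],0,.3).max()+300*max(0,d.max()-.15)+20*max(0,-.05-q[2]*-1 if 0 else q[2]+.4)+.05*len(tr),e,M[6:].min(),d.max(),tr,seg
def job(a):
    seed,q0,T=a; rng=np.random.default_rng(seed); best=None; t0=time.time(); cur=None; stall=0; gl=None
    while time.time()-t0<T:
        if cur is None or stall>250:
            nw=rng.integers(2,5); cand=[([list(rng.uniform(LOW,HIW)) for _ in range(nw)],rng.choice([0,np.pi])) for _ in range(25)]
            cur=min(((cost(q0,*c),c) for c in cand),key=lambda v:v[0][0]); stall=0
        ws,fl=cur[1]; s=rng.choice([.1,.4,1]); w2=[list(np.clip(np.array(w)+rng.normal(size=6)*[50,100,50,15,30,6]*s*(rng.random()<.6),LOW,HIW)) for w in ws]
        c=cost(q0,w2,fl)
        if c[0]<cur[0][0]: cur=(c,(w2,fl)); stall=0
        else: stall+=1
        if gl is None or cur[0][0]<gl[0][0]: gl=cur
    return gl
if __name__=="__main__":
    q0=np.array(eval(sys.argv[1])) if len(sys.argv)>1 else np.array(D[5][0])
    a=FK(q0)[0]-FJ(q0)[0]; assert np.abs(a).max()<1e-6
    with Pool(4) as P: S=P.map(job,[(i,q0,200) for i in range(4)])
    S.sort(key=lambda s:s[0][0]); pickle.dump(S,open("fast.pkl","wb")); np.set_printoptions(precision=2,suppress=True)
    for c,(w,fl) in S: print(np.array(c[:4]),c[5],fl,c[4][-1]);print(np.array(w))
    print(S[0][0][4][::6])
E
OMP_NUM_THREADS=1 timeout 500 python3 fast.py
```

```text
[2.9  0.   0.07 0.12] [16, 29, 4, 3, 6] 3.141592653589793 [ 0.46  0.41 -0.96  2.37  1.71  0.59  1.14]
[[ 433.17 -380.4   487.34  -17.32  154.33   -7.96]
 [ 390.35  226.36  408.11   50.    -90.     -6.66]
 [ 432.49  225.86  327.35   36.94  -90.     -4.61]
 [ 475.09  167.22  312.89   38.43  -80.26    6.93]]
[6.41 0.   0.06 0.12] [32, 28, 23, 30] 3.141592653589793 [ 0.21  0.33 -0.61  2.37  1.79  0.42  1.06]
[[ 623.24 -445.39  438.51   39.9   212.94   -8.09]
 [ 451.41   93.53  524.95  -50.    114.47  -10.77]
 [ 522.87  -64.84  436.74   46.49  132.62  -19.77]]
[20.46  0.   -0.02  0.15] [14, 16, 36, 28, 19] 3.141592653589793 [ 0.05  0.3  -0.41  2.38  1.86  0.35  0.99]
[[558.19 235.13 369.47 -29.31 117.48  20.  ]
 [380.   164.24 548.81  18.01  69.77   5.06]
 [672.13 212.7  344.06  50.   216.57 -17.63]
 [680.   450.   387.63  27.5  -17.67  16.62]]
[22.56  0.   -0.02  0.15] [26, 42, 23, 9] 3.141592653589793 [ 0.05  0.3  -0.4   2.38  1.86  0.34  0.99]
[[ 532.63  -36.78  391.28   48.6   155.27   20.  ]
 [ 574.62  401.35  321.42   -8.17  -16.12   15.34]
 [ 576.35 -149.78  304.45   38.88  -90.     19.04]]
[[-0.55  0.14  0.91  2.3  -1.    0.32  1.22]
 [-0.18  0.19  0.97  1.99 -0.77  0.9   1.67]
 [ 0.2   0.35  0.9   1.59 -0.68  1.39  2.12]
 [ 0.17  0.27  0.84  1.57 -0.54  1.37  2.41]
 [-0.18 -0.06  0.68  1.91 -0.23  0.95  2.33]
 [-0.26 -0.25  0.29  2.17  0.1   0.67  2.1 ]
 [-0.18 -0.28 -0.2   2.33  0.46  0.47  1.8 ]
 [ 0.12 -0.22 -0.87  2.4   1.04  0.4   1.3 ]
 [ 0.19  0.19 -1.16  2.32  1.27  0.65  1.19]
 [ 0.34  0.32 -1.02  2.37  1.58  0.63  1.22]]
```

```bash
cat > rows.py <<'E'
from fast import *
from cell import ctrl
np.set_printoptions(precision=2,suppress=True)
def rows(s,poses,ns,frac=(0,1)):
    "rows relative to now for legs through poses"
    p0,T0=s["eef_pos"],rot(s["tool_rot"]); p,T=p0,T0; out=[];gx=[]
    for (t,Rt),n in zip(poses,ns):
        w=lg(T.T@Rt)
        for i in range(1,n+1):
            tt=p+(t-p)*i/n;TT=T@ex(w*i/n); out.append(np.r_[T0.T@(tt-p0)/300,lg(T0.T@TT)/(np.pi/2)]); gx.append((TT[2,0],-TT[2,2]))
        p,T=t,Rt
    return np.array(out),np.array(gx)
def show(o):
    for r in o: print('{"tx": %.3f, "ty": %.3f, "tz": %.3f, "wx": %.3f, "wy": %.3f, "wz": %.3f, "claw": 1},'%tuple(r))
E
python3 - <<'E'
from rows import *
S=pickle.load(open("fast.pkl","rb")); w,fl=S[0][1]; P=[pose(a) for a in w]+[(tf,Rf@E(Z,fl))]
s=ctrl.read_state(); print(s["clock"],s["eef_pos"])
for q in S[0][0][4][::4]: pp,T,_=FJ(q); print(pp.round(),"tilt",np.degrees(np.arccos(-T[2,2])).round(),"gx",T[2,0].round(2))
o,g=rows(s,P[:1],[11]); show(o)
E
```

```text
13.1 [499.67 -90.94 310.76]
[ 496. -109.  322.] tilt 33.0 gx -0.02
[ 479. -181.  366.] tilt 30.0 gx -0.08
[ 462. -254.  410.] tilt 27.0 gx -0.12
[ 446. -326.  454.] tilt 22.0 gx -0.14
[ 432. -359.  485.] tilt 19.0 gx -0.17
[ 426. -276.  474.] tilt 20.0 gx -0.31
[ 420. -192.  463.] tilt 23.0 gx -0.4
[ 414. -108.  452.] tilt 29.0 gx -0.44
[408. -25. 441.] tilt 35.0 gx -0.43
[402.  59. 430.] tilt 40.0 gx -0.36
[396. 143. 419.] tilt 46.0 gx -0.25
[390. 226. 408.] tilt 50.0 gx -0.1
[432. 226. 327.] tilt 37.0 gx -0.07
[484. 147. 302.] tilt 38.0 gx 0.09
[517.  66. 258.] tilt 36.0 gx 0.02
{"tx": -0.089, "ty": 0.018, "tz": -0.052, "wx": 0.010, "wy": 0.023, "wz": -0.064, "claw": 1},
{"tx": -0.178, "ty": 0.037, "tz": -0.104, "wx": 0.020, "wy": 0.047, "wz": -0.128, "claw": 1},
{"tx": -0.267, "ty": 0.055, "tz": -0.156, "wx": 0.030, "wy": 0.070, "wz": -0.193, "claw": 1},
{"tx": -0.356, "ty": 0.074, "tz": -0.208, "wx": 0.040, "wy": 0.093, "wz": -0.257, "claw": 1},
{"tx": -0.445, "ty": 0.092, "tz": -0.259, "wx": 0.050, "wy": 0.116, "wz": -0.321, "claw": 1},
{"tx": -0.534, "ty": 0.111, "tz": -0.311, "wx": 0.060, "wy": 0.140, "wz": -0.385, "claw": 1},
{"tx": -0.623, "ty": 0.129, "tz": -0.363, "wx": 0.071, "wy": 0.163, "wz": -0.449, "claw": 1},
{"tx": -0.712, "ty": 0.148, "tz": -0.415, "wx": 0.081, "wy": 0.186, "wz": -0.513, "claw": 1},
{"tx": -0.801, "ty": 0.166, "tz": -0.467, "wx": 0.091, "wy": 0.210, "wz": -0.578, "claw": 1},
{"tx": -0.890, "ty": 0.185, "tz": -0.519, "wx": 0.101, "wy": 0.233, "wz": -0.642, "claw": 1},
{"tx": -0.980, "ty": 0.203, "tz": -0.571, "wx": 0.111, "wy": 0.256, "wz": -0.706, "claw": 1},
```

Emit:
jog_arm(
  plan=[
    {"tx": -0.089, "ty": 0.018, "tz": -0.052, "wx": 0.01, "wy": 0.023, "wz": -0.064, "claw": 1},
    {"tx": -0.178, "ty": 0.037, "tz": -0.104, "wx": 0.02, "wy": 0.047, "wz": -0.128, "claw": 1},
    {"tx": -0.267, "ty": 0.055, "tz": -0.156, "wx": 0.03, "wy": 0.07, "wz": -0.193, "claw": 1},
    {"tx": -0.356, "ty": 0.074, "tz": -0.208, "wx": 0.04, "wy": 0.093, "wz": -0.257, "claw": 1},
    {"tx": -0.445, "ty": 0.092, "tz": -0.259, "wx": 0.05, "wy": 0.116, "wz": -0.321, "claw": 1},
    {"tx": -0.534, "ty": 0.111, "tz": -0.311, "wx": 0.06, "wy": 0.14, "wz": -0.385, "claw": 1},
    {"tx": -0.623, "ty": 0.129, "tz": -0.363, "wx": 0.071, "wy": 0.163, "wz": -0.449, "claw": 1},
    {"tx": -0.712, "ty": 0.148, "tz": -0.415, "wx": 0.081, "wy": 0.186, "wz": -0.513, "claw": 1},
    {"tx": -0.801, "ty": 0.166, "tz": -0.467, "wx": 0.091, "wy": 0.21, "wz": -0.578, "claw": 1},
    {"tx": -0.89, "ty": 0.185, "tz": -0.519, "wx": 0.101, "wy": 0.233, "wz": -0.642, "claw": 1},
    {"tx": -0.98, "ty": 0.203, "tz": -0.571, "wx": 0.111, "wy": 0.256, "wz": -0.706, "claw": 1},
    {"tx": -0.98, "ty": 0.203, "tz": -0.571, "wx": 0.111, "wy": 0.256, "wz": -0.706, "claw": 1},
  ],
)

```text
clock: 14.3
eef_pos: [432.0, -386.0, 487.5]
tool_rot: [2.84, 0.138, 2.666]
force: [-0.7, -1.6, -2.7]
width: 37.8
gripper_force: 61.8
```

```bash
cat > nxt.py <<'E'
from rows import *
import sys
S=pickle.load(open("fast.pkl","rb")); w,fl=S[0][1]; P=[pose(a) for a in w]+[(tf,Rf@E(Z,fl))]
s=ctrl.read_state(); print(s["clock"],s["eef_pos"],s["qpos"],s["width"])
i=int(sys.argv[1]); q=s["qpos"]
for k_,(t,Rt) in enumerate(P[i:]):
    q,o=follow(q,t,Rt); o=np.array(o); p,T,_=FJ(q)
    print("sim leg",k_+i,q,"err",np.linalg.norm(p-t),"margin",np.minimum(o-LO,HI-o).min(),"dq",np.abs(np.diff(o,axis=0)).max() if len(o)>1 else 0)
E
cat > n1.py <<'E'
import sys; sys.argv=["",sys.argv[1]]+sys.argv[2:]
exec(open("nxt.py").read())
ns=eval(sys.argv[2]); o,g=rows(s,P[i:i+len(ns)],ns); show(o)
E
python3 n1.py 1 "[20]"
```

```text
14.3 [ 431.99 -386.02  487.51] [ 0.37  0.44  0.85  1.35 -0.64  1.6   2.32] 37.787694082670626
sim leg 1 [ 0.22 -0.17 -1.12  2.4   1.27  0.46  1.12] err 0.02878247256115966 margin 0.0677228230936282 dq 0.1214198848351915
sim leg 2 [ 0.21  0.2  -1.19  2.32  1.27  0.67  1.19] err 0.0054337476409956394 margin 0.04985448577708684 dq 0.09807405170809749
sim leg 3 [ 0.26  0.26 -1.12  2.34  1.43  0.71  1.33] err 0.0007151046660367463 margin 0.0794904792568012 dq 0.05924313666959802
sim leg 4 [ 0.48  0.42 -1.    2.37  1.71  0.61  1.15] err 0.000608119948655658 margin 0.09491653883296713 dq 0.04893799047233305
{"tx": 0.054, "ty": 0.082, "tz": 0.032, "wx": 0.015, "wy": -0.018, "wz": -0.064, "claw": 1},
{"tx": 0.108, "ty": 0.164, "tz": 0.063, "wx": 0.030, "wy": -0.037, "wz": -0.129, "claw": 1},
{"tx": 0.163, "ty": 0.246, "tz": 0.095, "wx": 0.045, "wy": -0.055, "wz": -0.193, "claw": 1},
{"tx": 0.217, "ty": 0.328, "tz": 0.126, "wx": 0.060, "wy": -0.073, "wz": -0.258, "claw": 1},
{"tx": 0.271, "ty": 0.409, "tz": 0.158, "wx": 0.075, "wy": -0.091, "wz": -0.322, "claw": 1},
{"tx": 0.325, "ty": 0.491, 
[... 667 characters left out ...]
": 0.194, "wy": -0.238, "wz": -0.837, "claw": 1},
{"tx": 0.759, "ty": 1.147, "tz": 0.441, "wx": 0.209, "wy": -0.256, "wz": -0.902, "claw": 1},
{"tx": 0.813, "ty": 1.228, "tz": 0.473, "wx": 0.224, "wy": -0.274, "wz": -0.966, "claw": 1},
{"tx": 0.867, "ty": 1.310, "tz": 0.505, "wx": 0.238, "wy": -0.293, "wz": -1.031, "claw": 1},
{"tx": 0.922, "ty": 1.392, "tz": 0.536, "wx": 0.253, "wy": -0.311, "wz": -1.095, "claw": 1},
{"tx": 0.976, "ty": 1.474, "tz": 0.568, "wx": 0.268, "wy": -0.329, "wz": -1.159, "claw": 1},
{"tx": 1.030, "ty": 1.556, "tz": 0.599, "wx": 0.283, "wy": -0.348, "wz": -1.224, "claw": 1},
{"tx": 1.084, "ty": 1.638, "tz": 0.631, "wx": 0.298, "wy": -0.366, "wz": -1.288, "claw": 1},
```

Emit:
jog_arm(
  plan=[
    {"tx": 0.054, "ty": 0.082, "tz": 0.032, "wx": 0.015, "wy": -0.018, "wz": -0.064, "claw": 1},
    {"tx": 0.108, "ty": 0.164, "tz": 0.063, "wx": 0.03, "wy": -0.037, "wz": -0.129, "claw": 1},
    {"tx": 0.163, "ty": 0.246, "tz": 0.095, "wx": 0.045, "wy": -0.055, "wz": -0.193, "claw": 1},
    {"tx": 0.217, "ty": 0.328, "tz": 0.126, "wx": 0.06, "wy": -0.073, "wz": -0.258, "claw": 1},
    {"tx": 0.271, "ty": 0.409, "tz": 0.158, "wx": 0.075, "wy": -0.091, "wz": -0.322, "claw": 1},
    {"tx": 0.325, "ty": 0.491, "tz": 0.189, "wx": 0.089, "wy": -0.11, "wz": -0.386, "claw": 1},
    {"tx": 0.379, "ty": 0.573, "tz": 0.221, "wx": 0.104, "wy": -0.128, "wz": -0.451, "claw": 1},
    {"tx": 0.434, "ty": 0.655, "tz": 0.252, "wx": 0.119, "wy": -0.146, "wz": -0.515, "claw": 1},
    {"tx": 0.488, "ty": 0.737, "tz": 0.284, "wx": 0.134, "wy": -0.165, "wz": -0.58, "claw": 1},
    {"tx": 0.542, "ty": 0.819, "tz": 0.315, "wx": 0.149, "wy": -0.183, "wz": -0.644, "claw": 1},
    {"tx": 0.542, "ty": 0.819, "tz": 0.315, "wx": 0.149, "wy": -0.183, "wz": -0.644, "claw": 1},
  ],
)

```text
clock: 15.4
eef_pos: [407.8, -70.2, 446.2]
tool_rot: [-2.848, 0.458, -2.552]
force: [-0.6, -0.7, -2.7]
width: 37.4
gripper_force: 62.1
```

```bash
python3 n1.py 1 "[11]"
```

```text
15.4 [407.79 -70.15 446.25] [-0.27 -0.25  0.32  2.16  0.08  0.69  2.1 ] 37.4430954402093
sim leg 1 [ 0.17 -0.16 -1.08  2.4   1.27  0.49  1.11] err 0.028473420562994196 margin 0.06737045748946224 dq 0.11441572861309113
sim leg 2 [ 0.17  0.18 -1.13  2.32  1.26  0.64  1.2 ] err 0.003198837363506627 margin 0.08252734360700709 dq 0.08804032101083811
sim leg 3 [ 0.21  0.24 -1.06  2.35  1.43  0.68  1.34] err 0.0008087310722741763 margin 0.12463188309489182 dq 0.06174426631781982
sim leg 4 [ 0.44  0.4  -0.93  2.37  1.72  0.57  1.14] err 0.0006662602118271226 margin 0.0941205547107753 dq 0.05140583594337289
{"tx": -0.036, "ty": 0.083, "tz": 0.007, "wx": 0.014, "wy": -0.016, "wz": -0.058, "claw": 1},
{"tx": -0.072, "ty": 0.166, "tz": 0.014, "wx": 0.028, "wy": -0.032, "wz": -0.116, "claw": 1},
{"tx": -0.107, "ty": 0.249, "tz": 0.020, "wx": 0.042, "wy": -0.048, "wz": -0.175, "claw": 1},
{"tx": -0.143, "ty": 0.332, "tz": 0.027, "wx": 0.056, "wy": -0.064, "wz": -0.233, "claw": 1},
{"tx": -0.179, "ty": 0.416, "tz": 0.034, "wx": 0.071, "wy": -0.080, "wz": -0.291, "claw": 1},
{"tx": -0.215, "ty": 0.499, "tz": 0.041, "wx": 0.085, "wy": -0.097, "wz": -0.349, "claw": 1},
{"tx": -0.251, "ty": 0.582, "tz": 0.048, "wx": 0.099, "wy": -0.113, "wz": -0.408, "claw": 1},
{"tx": -0.286, "ty": 0.665, "tz": 0.054, "wx": 0.113, "wy": -0.129, "wz": -0.466, "claw": 1},
{"tx": -0.322, "ty": 0.748, "tz": 0.061, "wx": 0.127, "wy": -0.145, "wz": -0.524, "claw": 1},
{"tx": -0.358, "ty": 0.831, "tz": 0.068, "wx": 0.141, "wy": -0.161, "wz": -0.582, "claw": 1},
{"tx": -0.394, "ty": 0.914, "tz": 0.075, "wx": 0.155, "wy": -0.177, "wz": -0.640, "claw": 1},
```

Emit:
jog_arm(
  plan=[
    {"tx": -0.036, "ty": 0.083, "tz": 0.007, "wx": 0.014, "wy": -0.016, "wz": -0.058, "claw": 1},
    {"tx": -0.072, "ty": 0.166, "tz": 0.014, "wx": 0.028, "wy": -0.032, "wz": -0.116, "claw": 1},
    {"tx": -0.107, "ty": 0.249, "tz": 0.02, "wx": 0.042, "wy": -0.048, "wz": -0.175, "claw": 1},
    {"tx": -0.143, "ty": 0.332, "tz": 0.027, "wx": 0.056, "wy": -0.064, "wz": -0.233, "claw": 1},
    {"tx": -0.179, "ty": 0.416, "tz": 0.034, "wx": 0.071, "wy": -0.08, "wz": -0.291, "claw": 1},
    {"tx": -0.215, "ty": 0.499, "tz": 0.041, "wx": 0.085, "wy": -0.097, "wz": -0.349, "claw": 1},
    {"tx": -0.251, "ty": 0.582, "tz": 0.048, "wx": 0.099, "wy": -0.113, "wz": -0.408, "claw": 1},
    {"tx": -0.286, "ty": 0.665, "tz": 0.054, "wx": 0.113, "wy": -0.129, "wz": -0.466, "claw": 1},
    {"tx": -0.322, "ty": 0.748, "tz": 0.061, "wx": 0.127, "wy": -0.145, "wz": -0.524, "claw": 1},
    {"tx": -0.358, "ty": 0.831, "tz": 0.068, "wx": 0.141, "wy": -0.161, "wz": -0.582, "claw": 1},
    {"tx": -0.394, "ty": 0.914, "tz": 0.075, "wx": 0.155, "wy": -0.177, "wz": -0.64, "claw": 1},
    {"tx": -0.394, "ty": 0.914, "tz": 0.075, "wx": 0.155, "wy": -0.177, "wz": -0.64, "claw": 1},
  ],
)

```text
clock: 16.6
eef_pos: [395.3, 225.2, 409.7]
tool_rot: [-2.263, 0.102, -1.524]
force: [-0.1, 0.3, -3.6]
width: 37.6
gripper_force: 62.2
```

```bash
python3 n1.py 2 "[4,3]"
```

```text
16.6 [395.26 225.17 409.73] [ 0.17 -0.15 -1.07  2.4   1.29  0.49  1.11] 37.60527371600347
sim leg 2 [ 0.16  0.18 -1.12  2.32  1.26  0.64  1.2 ] err 0.002864514930229408 margin 0.08624577903818142 dq 0.08529626978313826
sim leg 3 [ 0.21  0.24 -1.05  2.35  1.43  0.68  1.34] err 0.0008250322897311302 margin 0.1245222986486354 dq 0.06211959021215119
sim leg 4 [ 0.43  0.39 -0.92  2.37  1.72  0.56  1.13] err 0.0006750669130338658 margin 0.09399105888809256 dq 0.051787184719058965
{"tx": 0.008, "ty": 0.033, "tz": 0.067, "wx": -0.037, "wy": 0.006, "wz": -0.000, "claw": 1},
{"tx": 0.016, "ty": 0.065, "tz": 0.135, "wx": -0.073, "wy": 0.011, "wz": -0.001, "claw": 1},
{"tx": 0.024, "ty": 0.098, "tz": 0.202, "wx": -0.110, "wy": 0.017, "wz": -0.001, "claw": 1},
{"tx": 0.032, "ty": 0.131, "tz": 0.270, "wx": -0.147, "wy": 0.022, "wz": -0.002, "claw": 1},
{"tx": 0.100, "ty": 0.110, "tz": 0.309, "wx": -0.141, "wy": 0.035, "wz": -0.046, "claw": 1},
{"tx": 0.169, "ty": 0.088, "tz": 0.349, "wx": -0.135, "wy": 0.047, "wz": -0.090, "claw": 1},
{"tx": 0.237, "ty": 0.067, "tz": 0.389, "wx": -0.130, "wy": 0.060, "wz": -0.134, "claw": 1},
```

Emit:
jog_arm(
  plan=[
    {"tx": 0.008, "ty": 0.033, "tz": 0.067, "wx": -0.037, "wy": 0.006, "wz": 0, "claw": 1},
    {"tx": 0.016, "ty": 0.065, "tz": 0.135, "wx": -0.073, "wy": 0.011, "wz": -0.001, "claw": 1},
    {"tx": 0.024, "ty": 0.098, "tz": 0.202, "wx": -0.11, "wy": 0.017, "wz": -0.001, "claw": 1},
    {"tx": 0.032, "ty": 0.131, "tz": 0.27, "wx": -0.147, "wy": 0.022, "wz": -0.002, "claw": 1},
    {"tx": 0.1, "ty": 0.11, "tz": 0.309, "wx": -0.141, "wy": 0.035, "wz": -0.046, "claw": 1},
    {"tx": 0.169, "ty": 0.088, "tz": 0.349, "wx": -0.135, "wy": 0.047, "wz": -0.09, "claw": 1},
    {"tx": 0.237, "ty": 0.067, "tz": 0.389, "wx": -0.13, "wy": 0.06, "wz": -0.134, "claw": 1},
    {"tx": 0.237, "ty": 0.067, "tz": 0.389, "wx": -0.13, "wy": 0.06, "wz": -0.134, "claw": 1},
  ],
)

```text
clock: 17.4
eef_pos: [476.8, 158.3, 312.2]
tool_rot: [-2.471, -0.116, -1.456]
force: [-1.4, -0.7, -4.3]
width: 37.4
gripper_force: 62.2
```

```bash
python3 n1.py 4 "[8]"
```

```text
17.4 [476.75 158.34 312.23] [ 0.21  0.23 -1.03  2.35  1.42  0.67  1.35] 37.39910345997835
sim leg 4 [ 0.42  0.39 -0.91  2.37  1.72  0.56  1.13] err 0.0005653570446347351 margin 0.09481708315279258 dq 0.052835285760099104
{"tx": 0.045, "ty": 0.009, "tz": 0.035, "wx": -0.006, "wy": 0.002, "wz": 0.018, "claw": 1},
{"tx": 0.091, "ty": 0.017, "tz": 0.070, "wx": -0.011, "wy": 0.004, "wz": 0.035, "claw": 1},
{"tx": 0.136, "ty": 0.026, "tz": 0.105, "wx": -0.017, "wy": 0.005, "wz": 0.053, "claw": 1},
{"tx": 0.182, "ty": 0.035, "tz": 0.140, "wx": -0.022, "wy": 0.007, "wz": 0.071, "claw": 1},
{"tx": 0.227, "ty": 0.043, "tz": 0.175, "wx": -0.028, "wy": 0.009, "wz": 0.089, "claw": 1},
{"tx": 0.273, "ty": 0.052, "tz": 0.210, "wx": -0.034, "wy": 0.011, "wz": 0.106, "claw": 1},
{"tx": 0.318, "ty": 0.060, "tz": 0.245, "wx": -0.039, "wy": 0.012, "wz": 0.124, "claw": 1},
{"tx": 0.364, "ty": 0.069, "tz": 0.280, "wx": -0.045, "wy": 0.014, "wz": 0.142, "claw": 1},
```

Emit:
jog_arm(
  plan=[
    {"tx": 0.045, "ty": 0.009, "tz": 0.035, "wx": -0.006, "wy": 0.002, "wz": 0.018, "claw": 1},
    {"tx": 0.091, "ty": 0.017, "tz": 0.07, "wx": -0.011, "wy": 0.004, "wz": 0.035, "claw": 1},
    {"tx": 0.136, "ty": 0.026, "tz": 0.105, "wx": -0.017, "wy": 0.005, "wz": 0.053, "claw": 1},
    {"tx": 0.182, "ty": 0.035, "tz": 0.14, "wx": -0.022, "wy": 0.007, "wz": 0.071, "claw": 1},
    {"tx": 0.227, "ty": 0.043, "tz": 0.175, "wx": -0.028, "wy": 0.009, "wz": 0.089, "claw": 1},
    {"tx": 0.273, "ty": 0.052, "tz": 0.21, "wx": -0.034, "wy": 0.011, "wz": 0.106, "claw": 1},
    {"tx": 0.318, "ty": 0.06, "tz": 0.245, "wx": -0.039, "wy": 0.012, "wz": 0.124, "claw": 1},
    {"tx": 0.364, "ty": 0.069, "tz": 0.28, "wx": -0.045, "wy": 0.014, "wz": 0.142, "claw": 1},
    {"tx": 0.364, "ty": 0.069, "tz": 0.28, "wx": -0.045, "wy": 0.014, "wz": 0.142, "claw": 1},
    {"tx": 0.364, "ty": 0.069, "tz": 0.28, "wx": -0.045, "wy": 0.014, "wz": 0.142, "claw": 1},
  ],
)

```text
clock: 18.4
eef_pos: [526.5, 51.0, 248.7]
tool_rot: [-2.528, 0.005, -1.641]
force: [0.3, 0.1, -3.7]
width: 37.6
gripper_force: 62.2
```

```bash
python3 - <<'E'
from rows import *
s=ctrl.read_state(); print(s["clock"],s["eef_pos"],s["qpos"],s["width"],"want",tf,go(tf,Rf@E(Z,np.pi),s))
ps=[ctrl.get_image(n) for n in("top","side","top","side")]; pickle.dump((s,ps),open("p2.pkl","wb"))
cr=[]
for p in ps[:2]:
    u,v=proj(p,vp)[0].astype(int); cr.append(cv2.resize(p["img"][v-45:v+45,u-45:u+45,::-1],(400,400),interpolation=cv2.INTER_CUBIC))
cv2.imwrite("pics/f1.png",np.hstack(cr))
for q in basefit(ps,s):
    print(len(q),np.histogram(q[:,2],bins=np.arange(0,80,5))[0])
E
```

```text
18.4 [526.47  50.96 248.68] [ 0.42  0.39 -0.92  2.37  1.72  0.56  1.13] 37.60589570478359 want [525.96  45.72 246.65] (array([0.02, 0.  , 0.01]), array([-0.,  0.,  0.]))
202 [ 1  0  0  0  0  2 45 95 43 15  1  0  0  0  0]
238 [ 3  6  8  4  2 15 61 99 25 14  1  0  0  0  0]
204 [  0   1   0   0   0   5  39 103  43  11   2   0   0   0   0]
240 [ 5  8  8  2  4 13 68 95 27  8  2  0  0  0  0]
```

View pics/f1.png

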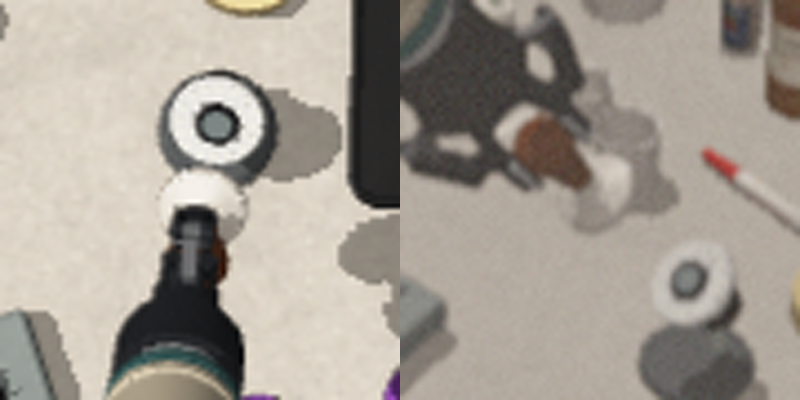

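```bash
cat > fit.py <<'E'
from rows import *
def tpts(p,s):
    T=(cloud(p)-s["eef_pos"])@rot(s["tool_rot"]); i=p["img"].astype(int)
    br=(i[...,0]-i[...,2]>30); st=(i.min(-1)>105)
    near=(np.hypot(T[...,0],T[...,1])<42)
    m=near&((st&(T[...,2]>24)&(T[...,2]<60))|(br&(T[...,2]>-32)&(T[...,2]<30)))
    return T[m]
def sdf(P): # tamper frame: z up the handle from face
    r=np.hypot(P[:,0],P[:,1]); z=P[:,2]
    def cyl(R_,a,b):
        dx=r-R_; dz=np.maximum(a-z,z-b); return np.hypot(np.maximum(dx,0),np.maximum(dz,0))+np.minimum(np.maximum(dx,dz),0)
    base=cyl(29,0,18)
    rz=np.interp(z,[18,30,50,68,80,88,91],[12,11,15,20,20,12,2]); h=np.where((z>18)&(z<91),(r-rz)*.95,99)
    return np.where(np.abs(base)<np.abs(h),base,h)
def fit(pts,free=True,x0=(0,0,50,0,0)):
    def f(x):
        # tamper frame in tool: origin face centre at (x0,x1,x2), z axis = -toolz tilted by x3 (about tool x), x4 (about tool y)
        Rm=ex([x[3],x[4],0])@np.diag([1,-1,-1.]); return sdf((pts-x[:3])@Rm)
    return least_squares(lambda x:np.r_[f(x),20*np.asarray(x[3:])],x0,loss="soft_l1",f_scale=2.)
E
cat > t3.py <<'E'
from fit import *
s,ps=pickle.load(open("p2.pkl","rb"))
Q=[tpts(p,s) for p in ps]
for q in Q+[np.vstack(Q)]:
    f=fit(q); x=f.x; print(len(q),"origin",x[:3],"tilt deg",np.degrees(x[3:]),"rms",np.sqrt(np.mean(f.fun**2)))
E
python3 t3.py
```

```text
204 origin [ 4.22  0.39 54.16] tilt deg [-3.13 -0.36] rms 2.0854624136654687
263 origin [ 1.34 -0.86 53.16] tilt deg [-0.28 -0.29] rms 1.9639904980378928
204 origin [ 3.25 -0.72 54.7 ] tilt deg [ 0.72 -1.63] rms 2.145538109360057
264 origin [ 0.85 -0.84 52.79] tilt deg [ 0.23 -0.23] rms 2.0122654988433557
935 origin [ 2.2  -0.31 53.8 ] tilt deg [-0.89  0.29] rms 2.1847574119134636
```

```bash
cat > t4.py <<'E'
from fit import *
s=ctrl.read_state(); print(s["clock"],s["eef_pos"])
ps=[ctrl.get_image(n) for n in ("top","side")*6]; pickle.dump((s,ps),open("p3.pkl","wb"))
for nm,k0 in(("top",0),("side",1)):
    A=[p for p in ps[k0::2]]
    q=np.vstack([tpts(p,s) for p in A]); f=fit(q); x=f.x; print(nm,len(q),"origin",x[:3],"tilt",np.degrees(x[3:]))
    f2=fit(q[q[:,2]>24]); print("  base only",f2.x[:3],np.degrees(f2.x[3:]))
    r=np.hypot(q[:,0]-x[0],q[:,1]-x[1]); m=(r<24)&(r>14)&(q[:,2]>24)
    b=q[m]; print("  base top z median",np.median(b[:,2]),m.sum(),np.percentile(b[:,2],[10,25,75,90]))
    if m.sum()>20: print("  plane",np.linalg.lstsq(np.c_[b[:,:2]-x[:2],np.ones(len(b))],b[:,2],rcond=None)[0])
    # lens glass vs ring plane
    n=(Rf@[0,0,-1]); L=np.array([628.9,37.8,99.2]); 
    for p in A[:1]:
        pass
    W=np.vstack([cloud(p)[np.linalg.norm(cloud(p)-L,axis=-1)<38] for p in A]); d=(W-L)@n; rr=np.linalg.norm((W-L)-d[:,None]*n,axis=1)
    for a,c in((0,7),(7,12),(12,18),(18,26),(26,32)):
        mm=(rr>=a)&(rr<c)&(abs(d)<15); print("  ring r",a,c,mm.sum(),"h",np.median(d[mm]))
    h=W[(rr<36)&(rr>14)&(abs(d)<6)]; U,S_,V=np.linalg.svd(h-h.mean(0),full_matrices=False); nn=V[2]*np.sign(V[2][2]); print("  n el",np.degrees(np.arcsin(nn[2])),"az",np.degrees(np.arctan2(nn[1],nn[0])),"meanpt",h.mean(0))
E
python3 t4.py
```

```text
18.6 [526.9   51.97 249.6 ]
top 1254 origin [ 5.21  0.14 55.03] tilt [-1.01 -1.94]
  base only [ 4.95 -0.11 55.5 ] [ 0.53 -0.25]
  base top z median 37.11716754393419 515 [33.29 35.16 38.57 39.91]
  plane [ 0.    0.   36.86]
  ring r 0 7 83 h 4.119617250942898
  ring r 7 12 156 h 3.3852571483578506
  ring r 12 18 303 h 1.9928015672854777
  ring r 18 26 586 h -0.2596763791781668
  ring r 26 32 592 h -0.38724534537331323
  n el 54.90687241359584 az 176.65533323240373 meanpt [630.77  38.55 100.03]
side 1605 origin [ 2.92 -0.45 53.57] tilt [ 0.11 -0.31]
  base only [ 3.27 -0.46 54.18] [0.01 0.03]
  base top z median 35.679946893230266 487 [32.8  34.4  37.07 38.21]
  plane [-0.01 -0.01 35.68]
  ring r 0 7 71 h 5.239255483730635
  ring r 7 12 134 h 4.995666164285337
  ring r 12 18 263 h 2.8194409165221037
  ring r 18 26 457 h 0.6663718735368814
  ring r 26 32 531 h 0.5691124792557646
  n el 55.18650080524605 az 178.28596233644353 meanpt [629.24  34.77 100.23]
```

```bash
cat > t5.py <<'E'
from fit import *
def lens(ps,tag=""):
    out=[]
    W=[];
    for p in ps:
        C=cloud(p); i=p["img"].astype(int); m=(np.linalg.norm(C-[629,38,99.5],axis=-1)<40)&(i.min(-1)>135); W.append(C[m])
    W=np.vstack(W); L=np.array([629,38,99.5])
    def res(x):
        a=x[0]; e=np.radians(55); n=np.array([np.cos(e)*np.cos(a),np.cos(e)*np.sin(a),np.sin(e)]); d=(W-x[1:4])@n
        return d
    # plane with el fixed: az and offset
    f=least_squares(lambda y:res([y[0],*(L+np.array([0,0,y[1]]))]),[3.07,0.],loss="soft_l1",f_scale=2.)
    # free plane
    g=least_squares(lambda y:((W-L)@[y[0],y[1],1]-y[2])/np.sqrt(1+y[0]**2+y[1]**2),[-.7,0,0],loss="soft_l1",f_scale=2.)
    az=np.degrees(np.arctan2(g.x[1],g.x[0])); el=np.degrees(np.arctan(1/np.hypot(g.x[0],g.x[1])))
    a=f.x[0]; n=np.array([np.cos(np.radians(55))*np.cos(a),np.cos(np.radians(55))*np.sin(a),np.sin(np.radians(55))])
    P0=L+[0,0,f.x[1]]; d=(W-P0)@n; V=W[abs(d)<6]; u=np.cross([0,0,1],n);u/=np.linalg.norm(u);v=np.cross(n,u)
    e2=np.c_[(V-P0)@u,(V-P0)@v]
    # symmetric extents
    ext=[(np.percentile(e2[:,k_],1)+np.percentile(e2[:,k_],99))/2 for k_ in(0,1)]; cc=P0+u*ext[0]+v*ext[1]
    print(tag,len(W),"az fixed-el",np.degrees(a),"free az/el",az,el,"centre",cc,"spread",[np.ptp(np.percentile(e2[:,k_],[1,99])) for k_ in(0,1)]); return cc
if __name__=="__main__":
    s,ps=pickle.load(open("p3.pkl","rb")); p0=pickle.load(open("p0.pkl","rb")); _,p2=pickle.load(open("p2.pkl","rb"))
    lens(ps[0::2]+[p0["top"],p2[0],p2[2]],"top"); lens(ps[1::2]+[p0["side"],p2[1],p2[3]],"side"); lens([p0["top"]],"top0");lens([p0["side"]],"side0")
    for p,n in((ps[0],"top"),(ps[1],"side")):
        # glass (grey disc inside dark ring) and foot centres via pixels
        C=cloud(p); 
    u,v=proj(ps[0],[629,38,100])[0].astype(int)
    print(ctrl.read_state()["eef_pos"],np.degrees(ctrl.read_state()["tool_rot"]))
    A=[ctrl.get_image(n) for n in("top","side")*5]; s=ctrl.read_state(); print(s["clock"],s["eef_pos"],s["qd"])
    for k0 in(0,1):
        q=np.vstack([tpts(p,s) for p in A[k0::2]]); f=fit(q); W=rot(s["tool_rot"])@f.x[:3]+s["eef_pos"]; print("tamper tool",f.x[:3],np.degrees(f.x[3:]),"face world",W)
    big=cv2.resize(ps[0]["img"][v-24:v+30,u-28:u+28,::-1],None,fx=8,fy=8,interpolation=cv2.INTER_CUBIC); cv2.imwrite("pics/l1.png",big); print(u-28,v-24)
E
python3 t5.py
```

```text
top 2261 az fixed-el 176.4301984894973 free az/el 176.4354846785039 54.58195467734383 centre [629.37  38.91  98.73] spread [np.float64(63.952408686619776), np.float64(65.44803465970033)]
side 1889 az fixed-el 178.42234722153958 free az/el 178.42322698719252 55.160658142118045 centre [628.68  37.86  99.67] spread [np.float64(64.82641246920258), np.float64(63.32070331780831)]
top0 249 az fixed-el 175.88661369186786 free az/el 175.8741338135002 54.69825868085874 centre [629.8   38.82  98.9 ] spread [np.float64(63.602389427759086), np.float64(65.76658543132088)]
side0 207 az fixed-el 177.20564930058555 free az/el 177.19766262289355 55.46370004656211 centre [628.9   37.53  99.85] spread [np.float64(64.81888902205252), np.float64(62.75290351269595)]
[527.12  50.94 249.21] [-144.72    0.24  -94.  ]
19.7 [527.12  51.01 249.21] [-0.  0.  0. -0. -0.  0.  0.]
tamper tool [ 4.3   0.26 54.71] [-2.72 -0.48] face world [558.14  44.73 204.38]
tamper tool [ 2.   -0.45 53.23] [ 0.08 -0.52] face world [558.02  47.03 206.  ]
304 161
```

View pics/l1.png

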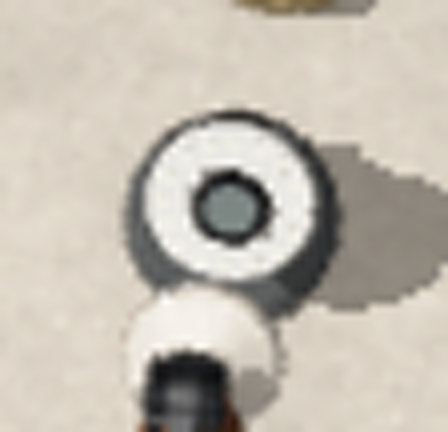

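```bash
python3 - <<'E'
from fit import *
p0=pickle.load(open("p0.pkl","rb"))
for n,p in p0.items():
    C=cloud(p); i=p["img"].astype(int); r=np.hypot(C[...,0]-478,C[...,1]+330.8)
    m=(r<25)&(r>14)&(i.min(-1)>105); print(n,"base top z",np.median(C[m][:,2]),m.sum())
    s0={"eef_pos":np.array([478,-330.8,56.]),"tool_rot":[np.pi,0,np.radians(55)]}
    q=tpts(p,s0); q=q[q[:,2]<46]; f=fit(q); print("  fit",len(q),f.x[:3],np.degrees(f.x[3:]))
    a=(np.hypot(C[...,0]-500,C[...,1]+251)<25); print("  leveller top (40)",np.median(C[a][:,2]))
    b=(np.hypot(C[...,0]-560,C[...,1]-130)<40); print("  table",np.median(C[b][:,2]))
E
```

```text
top base top z 19.208386384260166 84
  fit 159 [-0.22  2.86 52.98] [-1.87 -1.22]
  leveller top (40) 40.476302607787375
  table -0.05371978612595285
side base top z 20.906985650887236 144
  fit 331 [ 2.38  0.4  52.66] [-0.08  0.86]
  leveller top (40) 41.16110298939162
  table 1.7041446073904467
```

```bash
python3 - <<'E'
from fit import *
s=ctrl.read_state(); off=np.array([3,0,50.5])
v,_,Rt=target(L=np.array([626.5,38.5,102.8]),az=177.,el=55.); Rt=Rt@E(Z,np.pi)
T0=rot(s["tool_rot"]); print("vp",v,"face now",s["eef_pos"]+T0@off); t=v-Rt@off
np.set_printoptions(precision=4,suppress=True); print(t,go(t,Rt,s)); 
q,o=follow(s["qpos"],t,Rt); print(np.minimum(q-LO,HI-q).min(),FJ(q)[0]-t)
E
```

```text
vp [552.04  42.4  209.29] face now [556.01  46.16 207.97]
[523.2683  46.9143 250.6569] (array([ 0.0145,  0.0068, -0.0108]), array([-0.0031, -0.0041, -0.0105]))
0.09858427346566989 [0. 0. 0.]
```

Emit:
jog_arm(
  plan=[
    {"tx": 0.007, "ty": 0.003, "tz": -0.005, "wx": -0.0015, "wy": -0.002, "wz": -0.005, "claw": 1},
    {"tx": 0.0145, "ty": 0.0068, "tz": -0.0108, "wx": -0.0031, "wy": -0.0041, "wz": -0.0105, "claw": 1},
    {"tx": 0.0145, "ty": 0.0068, "tz": -0.0108, "wx": -0.0031, "wy": -0.0041, "wz": -0.0105, "claw": 1},
    {"tx": 0.0145, "ty": 0.0068, "tz": -0.0108, "wx": -0.0031, "wy": -0.0041, "wz": -0.0105, "claw": 1},
    {"tx": 0.0145, "ty": 0.0068, "tz": -0.0108, "wx": -0.0031, "wy": -0.0041, "wz": -0.0105, "claw": 1},
    {"tx": 0.0145, "ty": 0.0068, "tz": -0.0108, "wx": -0.0031, "wy": -0.0041, "wz": -0.0105, "claw": 1},
  ],
)

```text
clock: 20.3
eef_pos: [523.3, 47.0, 250.7]
tool_rot: [-2.531, 0.0, -1.623]
force: [0.0, -0.9, -3.5]
width: 37.7
gripper_force: 62.2
```

```bash
python3 - <<'E'
from fit import *
A=[ctrl.get_image(n) for n in("top","side")*5]; s=ctrl.read_state(); off=np.array([3,0,50.5])
v,_,Rt=target(L=np.array([626.5,38.5,102.8]),az=177.,el=55.); T0=rot(s["tool_rot"])
print(s["clock"],"face kin",s["eef_pos"]+T0@off-v,"ang",np.degrees(np.arccos(T0[:,2]@Rt[:,2])),s["gripper_force"],np.abs(s["qd"]).max())
for k0 in(0,1):
    q=np.vstack([tpts(p,s) for p in A[k0::2]]); x=fit(q).x; print("tool",x[:3],np.degrees(x[3:]),"face err",s["eef_pos"]+T0@(x[:3]-[0,0,3.2])-v)
p=A[0]; W=cloud(p); m=(np.hypot(W[...,0]-423,W[...,1]-211)<27)&(W[...,2]>50)&(W[...,2]<75); print("knob",cv2.minAreaRect(W[m][:,:2].astype(np.float32)))
E
```

```text
20.8 face kin [ 0.03 -0.    0.  ] ang 0.001247948412741366 62.23550660535693 0.002341235899905058
tool [ 4.17  0.31 54.7 ] [-1.8  -1.13] face err [ 0.29 -1.18 -0.99]
tool [ 2.2  -0.05 53.61] [-0.01 -0.12] face err [0.06 0.8  0.11]
knob ((423.6182861328125, 211.6641387939453), (12.949027061462402, 43.046669006347656), 81.700439453125)
```

Both cameras put the face within about 1.6 mm of the view point. The arm is steady and the knob is still on the mark, so I'm handing the job in.

```bash
python3 -c "
from cell import ctrl
print(ctrl.finish_job())"
```

```text
the job is handed in; nothing more can be done
None
```

The job is handed in at about 21 s: the dimmer pointer stands at the long mark, within about 1° by the camera, and has been let go. The tamper is held square and steady in front of the lens, 13 cm away and within about 2 mm of centre by my camera measurements.

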